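# Prop the garnish chest's lid open

## Task

Prop the white garnish chest open: lift its steel lid (it has a black handle) until it stays up by itself, then swing the prop rod (it has a red grip) down to the yellow keeper plate on the chest's side and seat its foot fully home in the hole, so that the lid rests on the rod. The hole is not always at the same place, so feel for it gently without pressing the rod hard on the plate, never let the lid slam, and leave the bottle, the shaker and the ramekin where they stand.

Things in the scene. Friction and masses are not known exactly. Their poses are not given: they have to be found in the camera images.
- lid_hinge (a point): The middle of the hinge line of the lid, on the far edge of the chest. The chest is a fixed white tub 200 mm deep (x), 260 mm wide (y), 85 mm high on the counter; it may be turned a little about the vertical. In the chest's own directions (X away from the robot, Y to the left, Z up) the hinge line runs along Y, 92 mm above the counter and 95 mm beyond the tub's centre.
- lid_handle (a point): Centre of the lid's handle: a round black bar, 16 mm thick and 140 mm long, parallel to the hinge, carried 38 mm in front of the lid's front edge by two brackets at its ends (free length between them 110 mm). It lies 238 mm from the hinge line, level with it when the lid is shut. The lid is a steel sheet, about 8 mm thick with a 22 mm deep front skirt.
- lid (a joint): Angle of the lid, rad: 0 shut, grows as its front edge rises, stop at 1.45. The hinge rubs (0.25 N m) and is damped (0.25 N m s per rad): the lid (0.42 kg, give or take 15 %, centre of mass about 125 mm from the hinge) stays up by itself from about 1.25 rad on and falls shut from lower angles. Propped it stands at about 0.71 to 0.78 rad.
- rod_pivot (a point): Pivot of the prop rod on the lid's left-hand (+Y) edge, axis parallel to the hinge. With the lid shut it lies 140 mm in front of the hinge line (-X), 6 mm above it and 150 mm to the left of lid_hinge; it goes round with the lid.
- prop_rod (a joint): Angle of the prop rod to the lid, rad: 0 parked along the lid's edge with the foot pointing to the hinge; grows as the foot swings downwards and forwards to the robot; range 0 to 2.2. The pivot is stiff (0.13 N m), so the rod stays where it is put relative to the lid. The rod hangs plumb when lid + prop_rod = 1.57 rad. The rod is 90 g.
- rod_grip (a point): The place to hold on the rod's red grip: a cylinder 18 mm thick, 40 mm long, standing out sideways (+Y) from the rod, parallel to the hinge; this point lies 105 mm from the pivot along the rod and 60 mm to the left of the rod. It turns with the rod, so a gripper that keeps its direction must let it turn between the fingers.
- rod_foot: The foot of the rod (its last 40 mm); the origin is the rounded end of it, 157 mm from the pivot along the rod. The foot is round, 9 mm thick.
- ledge: The fixed ledge with the yellow keeper plate on the chest's left-hand side. Its origin is the centre of the chest's underside, on the counter; its axes are X away from the robot, Y left, Z up, as turned with the chest.
- ledge_mid (a point): Point on the level top face of the keeper plate, 45 mm above the counter, in the plane in which the rod swings, 100 mm in front of the hinge line. The plate is yellow, 130 mm long (X), 30 mm wide and fixed during the work, but each time it is bolted elsewhere: the centre of its hole (14 mm square, 10 mm deep, dark bottom) lies anywhere from 25 mm on the robot's side to 25 mm on the far side (X) of this point. Plate and rod stand at most 20 N against one another.
- squeeze_bottle: Yellow bottle with red cap, 56 mm thick, 160 mm high, standing right of the chest; origin at the centre of its foot. Not to be moved.
- shaker: Small aluminium shaker, 44 mm thick, 75 mm high, standing left and in front of the chest; origin at the centre of its foot. Not to be moved.
- ramekin: White ceramic bowl, 70 mm wide, 40 mm high, standing on the left, far side of the chest; origin at the centre of its foot. Not to be moved.

How it is judged (in metres and radians):
On the way:
1. the lid is lifted until it stays up (1.2 rad or more) (value of joint lid above 1.2 rad), for 0.2 s.
At the end, for the whole second after the job is handed in: The rod's foot stands in the keeper's hole, at least 7 mm below the plate's top face (the hole is 10 mm deep), the lid rests on the rod (at least 0.3 N on the keeper) at 0.62 to 0.85 rad and is still; bottle, shaker and ramekin within 30 mm of where they stood (z of rod_foot in the frame of ledge below 0.038 m and x of rod_foot in the frame of ledge between -0.038 and 0.028 m and value of joint lid between 0.62 and 0.85 rad and velocity of joint lid between -0.03 and 0.03 rad/s and contact force between rod_foot and ledge above 0.3 N and distance of each of squeeze_bottle, shaker, ramekin from where it was at the start of the episode below 0.03 m); the robot touches nothing.
It fails at once if the rod is pressed on the keeper or ledge with more than 20 N (contact force between rod_foot and ledge above 20 N).
It fails at once if the lid slams (falls faster than 1.2 rad/s) (velocity of joint lid below -1.2 rad/s).
It fails at once if the squeeze bottle is pushed by 30 mm or tipped (distance of squeeze_bottle from where it was at the start of the episode above 0.03 m or angle between squeeze_bottle's own z axis and vertical above 0.4 rad).
It fails at once if the shaker is pushed by 30 mm or tipped (distance of shaker from where it was at the start of the episode above 0.03 m or angle between shaker's own z axis and vertical above 0.4 rad).
It fails at once if the ramekin is pushed by 30 mm or tipped (distance of ramekin from where it was at the start of the episode above 0.03 m or angle between ramekin's own z axis and vertical above 0.4 rad).
It also fails if it takes over 67 s, if anything falls off the work surface, if the arm or the gripper's body presses on something with over 40 N, if the wrist force passes 120 N, or if a joint passes its speed limit or range.

## Robot

A 6-joint arm with a two-finger parallel gripper is mounted at the origin on the work surface. World frame = base frame: x ahead of the robot, y to its left, z up, the work surface at z = 0. Lengths are in mm, angles in degrees, forces in N, time in s.
With the tool pointing down it reaches from about 425 to 925 mm from the base axis. Payload 12.5 kg.
Tool frame: the origin (TCP) lies between the finger pads; the fingertips stand 8 mm ahead of it and the grasp point (between the pads) lies 11 mm behind it; z points along the fingers, y is the direction in which the jaws open and shut (so a half turn about z gives the same grasp; the last joint's range is limited). The gripper opens to 85 mm and grips with 20 to 120 N. Pads are 22 mm wide; open, the fingers measure 114 mm over their backs; the gripper's body (76 mm by 85 mm) begins 54 mm behind the grasp point. The pads swing forward as they close: fully open they stand 13 mm farther back than shut.
Start: joints at [67.403, 28.126, 89.318, -0, 62.55, -6.05], TCP at [177.983, 599.138, 239.327] pointing down, gripper open.
Joint ranges: [-177.58, 177.58], [-47.91, 125.51], [2.72, 160], [-65.01, 245.01], [3.68, 167.84], [-153.87, 153.87]. Speed limits (degrees/s): [127.2, 127.2, 159.86, 180, 180, 180].

## Interface

Orientations are given as [roll, pitch, yaw] about the fixed x, y, z axes, in that order (R = Rz(yaw) Ry(pitch) Rx(roll)).
In Python, from workcell import robot gives the robot as it stands. The module is installed in compiled form; this text tells all that it offers.
- The arm moves only by the tool drive_tool, never from a script. Its arguments are lists of equal length, an entry for each row: "slide": the shift along the world's x, y, z in m, a list of three; "turn": the turn, a rotation vector about the world's x, y, z in degrees, a list of three; "claw": the opening, from -1 (shut) to 1 (fully open). A call has exactly 10 rows; each row shifts and turns the commanded pose from where the row before left it; what a row does not reach is not made up. A row lasts 1/8 s, in which the tool goes at most 62.5 mm and 10.7 degrees, less where a joint would pass 70% of its speed; a pose out of reach is approached as far as the arm can. A call is refused whole if a number of a shift passes 0.0625 or a number of a turn 10.7, either way. A call with a gripper value outside its range is refused whole. The fingers move at their own pace and stop on an object; the grip force is fixed at half the most. Time passes only in rows, so rows that do not move let the fingers close, or fill a call up. It gives the time, the measured TCP pose, the force and the opening at its end, in the units of the state.
- robot.sense(): the state, without advancing time (a new reading comes with each control period).
- robot.get_image(name): name is "scene" or "top" or "wrist"; returns the picture (420x560x3 uint8, red, green, blue); there is no depth.
- robot.camera_info(name): a dict with "mtx" (3x3 intrinsics, pixels), "extrinsics" (4x4, takes a point from camera to world coordinates); the wrist camera has in their place "mount" (4x4, takes a point from camera to tool coordinates, whose origin is the TCP and whose axes are the flange's). Camera axes: x right, y up, looking along -z (the intrinsics and any distortion apply to the point x, -y, -z); pixel columns grow to the right and rows downward; lengths in mm; the calibration is good to about 2 mm. A picture is of the moment at which its call begins: read the wrist's pose just before it. camera_info takes no time and is no camera call.
- robot.hand_in(): hands the job in, once; it reports no verdict.
The state is a dict: "clock": time; "joint_positions": joint angles; "qd": joint speeds; "joint_efforts": joint torques, N m; "ee_pos": TCP position; "orientation": TCP orientation; "force": force on the tool from outside, world axes, zero at the start; "moment": the same for the moment, N m; "finger_gap": finger opening in mm.
Only numpy, scipy, OpenCV 4.12 (cv2) and the standard library are available. Lean on these libraries where they do the work, as an engineer would, in place of code of your own. Each camera call takes 0.05 s, during which the arm holds its last target.

## Working session

There is one attempt and no reset: what is moved stays moved. The work goes in short steps, Python scripts to look and compute and a tool call to move; the robot and the scene stay as the last step left them, time stands still between calls to the robot, and variables do not carry over. Pictures are saved under pics/ and viewed, and the job is handed in when it is done.

Besides the shell and the picture viewer there is one more tool, called after "Emit:" as name(argument=value, ...) on one line, values as JSON. drive_tool: Moves the arm, as the interface text tells. Its arguments: {"type":"object","properties":{"slide":{"type":"array"},"turn":{"type":"array"},"claw":{"type":"array"}},"required":["slide","turn","claw"]}

```bash
mkdir -p pics; cat > h.py <<'E'
import numpy as np, cv2
from workcell import robot
def snap(n,f):
    s=robot.sense(); im=robot.get_image(n); cv2.imwrite('pics/'+f,im[:,:,::-1]); return s,im
E
python3 - <<'E'
from h import *
print(robot.sense())
for n in ['scene','top','wrist']:
    snap(n,n+'0.png'); print(n,robot.camera_info(n))
E
```

```text
{'clock': 0.0, 'joint_positions': array([ 6.74045351e+01,  2.81652886e+01,  8.93517353e+01,  1.14247205e-03,
        6.25489751e+01, -6.05003794e+00]), 'qd': array([ 0.06362332,  0.05569592, -0.00465724,  0.05338505, -0.02877743,
        0.09872789]), 'joint_efforts': array([ 1.83207863e-03, -6.18453383e+01, -2.61604393e+01,  2.10449736e-05,
        4.11677087e-03,  1.40930416e-05]), 'ee_pos': array([177.86669551, 598.919339  , 238.70568365]), 'orientation': array([-1.79934475e+02, -7.96367535e-03,  1.63454041e+02]), 'force': array([0.31476052, 0.41302885, 0.08798729]), 'moment': array([ 0.01659553, -0.00991236,  0.00133095]), 'finger_gap': 85.22858424113896}
scene {'mtx': array([[456.3292627 ,   0.        , 278.57876965],
       [  0.        , 456.3292627 , 198.49901465],
       [  0.        ,   0.        ,   1.        ]]), 'extrinsics': array([[-3.69907074e-01, -5.98121563e-01,  7.10928514e-01,
         1.23839619e+03],
       [ 9.28966905e-01, -2.49445316e-01,  2.73491361e-01,
         2.32904000e+02],
       [ 1.37567077e-02,  7.61595450e-01,  6.47906724e-01,
         6.96746045e
[... 435 characters left out ...]
69e+01],
       [ 7.27088773e-04,  2.04760458e-01,  9.78811844e-01,
         1.11357324e+03],
       [ 0.00000000e+00,  0.00000000e+00,  0.00000000e+00,
         1.00000000e+00]])}
wrist {'mtx': array([[333.83601131,   0.        , 277.88432859],
       [  0.        , 333.83601131, 208.46741155],
       [  0.        ,   0.        ,   1.        ]]), 'mount': array([[ 3.11618503e-04,  9.53661302e-01,  3.00882077e-01,
         7.78890788e+01],
       [ 9.99999803e-01, -4.60938505e-04,  4.25285462e-04,
         3.66026430e-02],
       [ 5.44266422e-04,  3.00881885e-01, -9.53661258e-01,
        -1.34353154e+02],
       [ 0.00000000e+00,  0.00000000e+00,  0.00000000e+00,
         1.00000000e+00]])}
```

View pics/scene0.png

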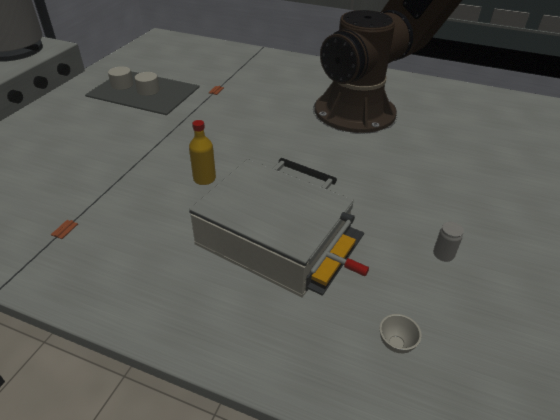

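View pics/top0.png

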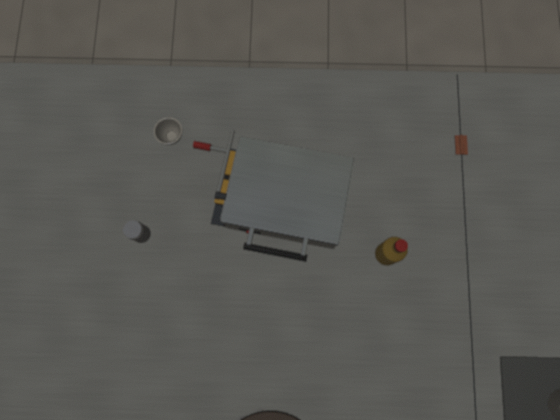

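View pics/wrist0.png

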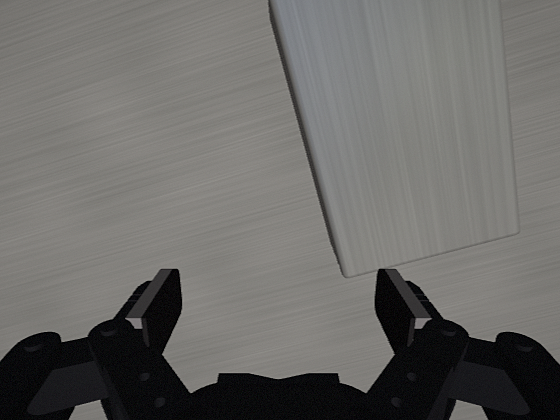

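```bash
cat >> h.py <<'E'
def ray(n,u,v,pose=None):
    c=robot.camera_info(n); K=c['mtx']; T=c['extrinsics']
    d=np.array([(u-K[0,2])/K[0,0],-(v-K[1,2])/K[1,1],-1.])
    return T[:3,3],T[:3,:3]@d
def onz(n,u,v,z):
    o,d=ray(n,u,v); return o+d*(z-o[2])/d[2]
def proj(n,p):
    c=robot.camera_info(n); K=c['mtx']; T=c['extrinsics']
    q=T[:3,:3].T@(np.asarray(p)-T[:3,3]); return (K[0,2]+K[0,0]*q[0]/-q[2], K[1,2]+K[1,1]*q[1]/q[2])
def tri(a,b):
    (o1,d1),(o2,d2)=ray(*a),ray(*b)
    t=np.linalg.lstsq(np.c_[d1,-d2],o2-o1,rcond=None)[0]
    p,q=o1+d1*t[0],o2+d2*t[1]; return (p+q)/2,np.linalg.norm(p-q)
E
python3 - <<'E'
import cv2,numpy as np
a=cv2.imread('pics/top0.png'); c=cv2.resize(a[120:270,180:360],None,fx=4.4,fy=4,interpolation=cv2.INTER_CUBIC)
cv2.imwrite('pics/topz.png',np.clip(c*1.8,0,255).astype('uint8'))
a=cv2.imread('pics/scene0.png'); c=cv2.resize(a[150:300,180:380],None,fx=4,fy=4,interpolation=cv2.INTER_CUBIC)
cv2.imwrite('pics/scenez.png',np.clip(c*1.8,0,255).astype('uint8'))
from h import *
for n in ['top','scene']:
    a=cv2.imread(f'pics/{n}0.png'); h=cv2.cvtColor(a,cv2.COLOR_BGR2HSV)
    masks={'red':((h[...,0]<8)|(h[...,0]>172))&(h[...,1]>150)&(h[...,2]>60),
      'yel':(h[...,0]>15)&(h[...,0]<32)&(h[...,1]>150)&(h[...,2]>60),
      'blk':(h[...,2]<25)}
    for k,m in masks.items():
        nn,l,st,ce=cv2.connectedComponentsWithStats(m.astype('uint8'))
        for i in range(1,nn):
            if st[i,4]>25:
                pts=np.argwhere(l==i)[:,::-1].astype('float32'); print(n,k,st[i],ce[i].round(1),cv2.boxPoints(cv2.minAreaRect(pts)).round(1).tolist())
E
```

```text
top red [194 142  16   8  74] [201.3 145.4] [[193.3000030517578, 146.3000030517578], [194.3000030517578, 141.6999969482422], [209.3000030517578, 144.6999969482422], [208.3000030517578, 149.3000030517578]]
top red [395 240  12  12 112] [400.5 245.4] [[395.0, 240.0], [406.0, 240.0], [406.0, 251.0], [395.0, 251.0]]
top yel [226 152   8  23  82] [229.5 163. ] [[225.1999969482422, 173.3000030517578], [230.39999389648438, 151.39999389648438], [233.89999389648438, 152.1999969482422], [228.8000030517578, 174.1999969482422]]
top yel [222 180   6  13  44] [224.2 185.8] [[221.0, 191.3000030517578], [223.6999969482422, 179.5], [227.1999969482422, 180.3000030517578], [224.5, 192.10000610351562]]
top yel [383 238  14  19  77] [388.9 248. ] [[382.3999938964844, 255.60000610351562], [383.6000061035156, 237.1999969482422], [396.1000061035156, 238.10000610351562], [394.8999938964844, 256.5]]
scene red [193 120  11  11  90] [198.2 124.7] [[193.0, 120.0], [203.0, 120.0], [203.0, 130.0], [193.0, 130.0]]
scene red [345 259  23  16 200] [356.2 266.5] [[344.0, 265.0], [348.0, 257.0], [368.3999938964844, 267
[... 949 characters left out ...]
, 77.19999694824219]]
scene blk [ 321   31   56   61 1725] [344.2  59.4] [[304.6000061035156, 55.0], [348.20001220703125, 23.100000381469727], [379.1000061035156, 65.19999694824219], [335.5, 97.19999694824219]]
scene blk [26 45 13  7 56] [33.2 47.5] [[26.0, 45.0], [38.0, 45.0], [38.0, 51.0], [26.0, 51.0]]
scene blk [ 58  64  12  11 108] [63.4 69.1] [[58.0, 64.0], [69.0, 64.0], [69.0, 74.0], [58.0, 74.0]]
scene blk [ 34  77  14  11 121] [40.3 82. ] [[34.0, 87.0], [34.0, 77.0], [47.0, 77.0], [47.0, 87.0]]
scene blk [  8  90  15  13 139] [15.  96.2] [[6.800000190734863, 99.69999694824219], [9.5, 89.0999984741211], [23.399999618530273, 92.5999984741211], [20.700000762939453, 103.19999694824219]]
```

View pics/topz.png

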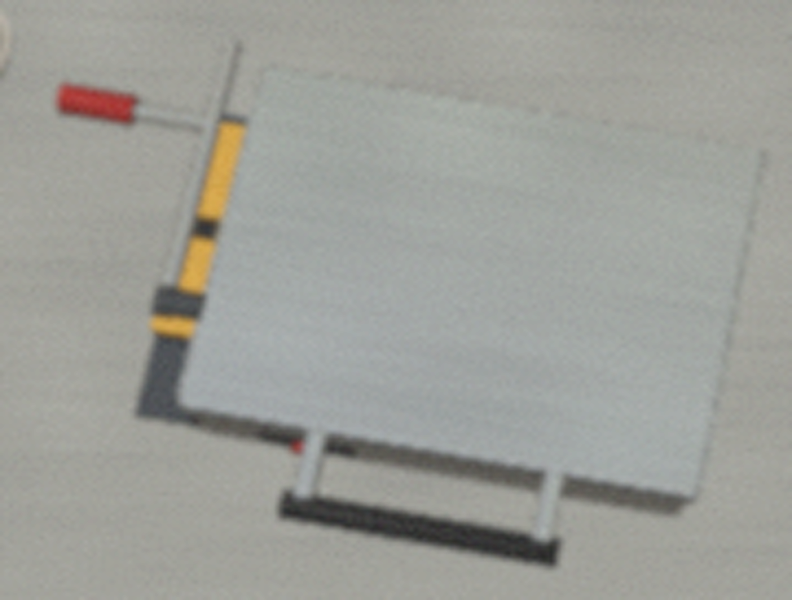

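View pics/scenez.png

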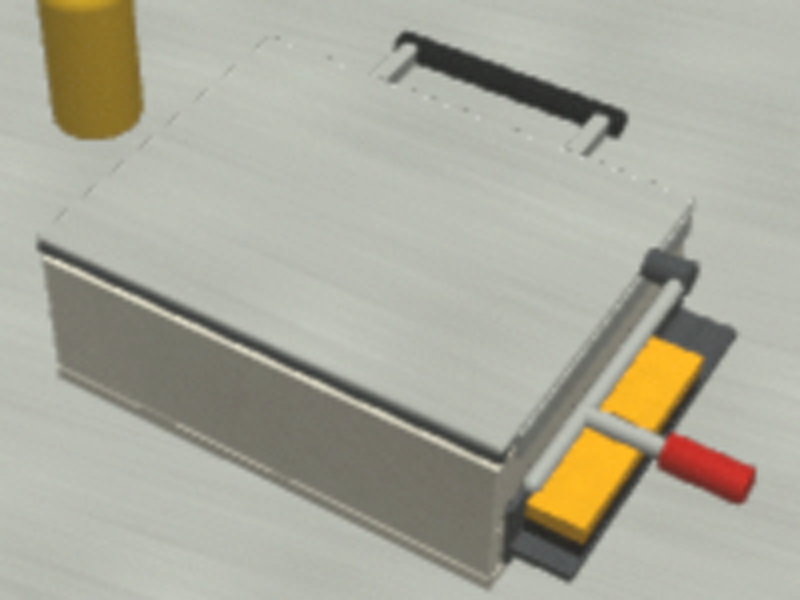

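```bash
python3 - <<'E'
from h import *
tz=lambda u,v:('top',180+u/4.4,120+v/4)
sz=lambda u,v:('scene',180+u/4,150+v/4)
for nm,t,s in [('hL',tz(281,503),sz(622,120)),('hR',tz(556,552),sz(405,43)),('grip',('top',201.3,145.4),('scene',356.2,266.5)),('pivot',tz(180,302),sz(670,268)),('gripend',tz(60,97),sz(745,487))]:
    print(nm,tri(t,s), onz(*t,92), onz(*s,92))
L=onz(*tz(281,503),92);R=onz(*tz(556,552),92)
d=(L-R);print(np.linalg.norm(d),np.degrees(np.arctan2(-d[0],d[1])))
M=(L+R)/2; yaw=np.arctan2(-d[0],d[1])
print('hole',onz(*tz(206,228),45), onz(*tz(206,228),40))
c,s=np.cos(yaw),np.sin(yaw); Rz=np.array([[c,-s,0],[s,c,0],[0,0,1]])
H=M+Rz@[238,0,0]; print('hinge',H)
loc=lambda p:Rz.T@(p-H)
for n,p in [('hole',onz(*tz(206,228),45)),('grip',tri(('top',201.3,145.4),('scene',356.2,266.5))[0]),('piv',onz(*tz(180,302),98)),
 ('lid far L',onz(*tz(265,70),96)),('lid near R',onz(*tz(697,495),96)),('lid farR',onz(*tz(765,152),96)),('lid near L',onz(*tz(182,402),96))]: print(n,loc(p),p)
lmid=H+Rz@np.array([-100,150,45-92]); print('mid',lmid)
for n in ['squeeze','shaker','ram']: pass
print('shaker',onz('top',134,230,75),'ramekin',onz('top',168,131,40),'bottlecap',onz('top',400.5,245.4,160), onz('top',388,254,50))
E
```

```text
hL (array([472.67864314,  67.02292521,  93.32101893]), np.float64(2.9486122161353894)) [473.21031195  65.72358494  92.        ] [470.50172603  68.05855701  92.        ]
hR (array([449.14017175, -68.44995965,  91.03807118]), np.float64(4.810481554196502)) [449.8047393  -70.70386724  92.        ] [449.84755364 -65.61822568  92.        ]
grip (array([698.16445934, 171.23442769,  97.90431707]), np.float64(0.22247243342569306)) [700.18655384 172.54967887  92.        ] [692.87631033 170.51936576  92.        ]
pivot (array([582.37839313, 122.41035011,  98.34531848]), np.float64(3.5053470453633584)) [584.24512171 121.67278868  92.        ] [574.81064261 122.91891702  92.        ]
gripend (array([701.21098137, 189.60989156,  95.61709251]), np.float64(0.4977244027460548)) [702.51645168 190.1632551   92.        ] [697.89165374 189.58844353  92.        ]
138.4206290183177 -9.734925924983065
hole [640.06723816 117.45079836  45.        ] [641.44080999 118.16882184  40.        ]
hinge [696.08046354 -42.73361014  92.        ]
hole [-82.292282   148.40655803 -47.        ] [640.06723816 117.45079836  45.        ]
grip [-34.12591209 211.23940535   5.90431707] [698.16445934 171.23442769  97.90431707]
piv [-139.24405539  141.97995541    6.        ] [582.84886174 120.74672217  98.        ]
lid far L [  1.87338264 129.2826242    4.        ] [719.78729609  84.37064854  96.        ]
lid near R [-194.66626328 -131.66298684    4.        ] [ 481.9543601  -139.58456774   96.        ]
lid farR [   3.60764581 -132.49932668    4.        ] [ 677.23182292 -173.93504087   96.        ]
lid near L [-193.56020894  128.90846481    4.        ] [527.10456829 117.04778305  96.        ]
mid [622.88393647 122.01549737  45.        ]
shaker [504.71604941 313.59076178  75.        ] ramekin [752.64829037 265.55641201  40.        ] bottlecap [ 473.06718586 -259.24154586  160.        ] [ 467.46185564 -256.29108081   50.        ]
```

Emit:
drive_tool(slide=[[0.03,-0.033,0],[0.03,-0.033,0],[0.03,-0.033,0],[0.03,-0.033,0],[0.03,-0.033,0],[0.03,-0.033,0],[0.03,-0.033,0],[0.03,-0.033,0],[0.03,-0.033,0],[0.03,-0.033,0]], turn=[[0,0,-8.3],[0,0,-8.3],[0,0,-8.3],[0,0,-8.3],[0,0,-8.3],[0,0,-8.3],[0,0,-8.3],[0,0,-8.3],[0,0,-8.3],[0,0,-8.3]], claw=[-0.25,-0.25,-0.25,-0.25,-0.25,-0.25,-0.25,-0.25,-0.25,-0.25])

```text
clock: 1.4
ee_pos: [478.8, 267.9, 239.2]
orientation: [-180.0, 0.0, 80.2]
force: [0.4, 0.9, 0.2]
finger_gap: 32.0
```

Emit:
drive_tool(slide=[[-0.0015,-0.03,0],[-0.0015,-0.03,0],[-0.0015,-0.03,0],[-0.0015,-0.03,0],[-0.0015,-0.03,0],[-0.0015,-0.03,0],[-0.0015,-0.03,0],[-0.0015,-0.03,-0.01],[-0.0015,-0.03,-0.02],[0,0,-0.02]], turn=[[0,0,0],[0,0,0],[0,0,0],[0,0,0],[0,0,0],[0,0,0],[0,0,0],[0,0,0],[0,0,0],[0,0,0]], claw=[-0.25,-0.25,-0.25,-0.25,-0.25,-0.25,-0.25,-0.25,-0.25,-0.25])

```text
clock: 2.65
ee_pos: [464.4, -2.4, 188.8]
orientation: [180.0, 0.0, 80.3]
force: [0.2, -0.1, -0.4]
finger_gap: 32.0
```

```bash
cat >> h.py <<'E'
from scipy.spatial.transform import Rotation as Ro
def wcam(s):
    c=robot.camera_info('wrist'); T=np.eye(4); T[:3,:3]=Ro.from_euler('xyz',s['orientation'],degrees=True).as_matrix(); T[:3,3]=s['ee_pos']
    return c['mtx'],T@c['mount']
def wproj(s,p):
    K,T=wcam(s); q=T[:3,:3].T@(np.asarray(p,float)-T[:3,3]); return np.array([K[0,2]+K[0,0]*q[0]/-q[2], K[1,2]+K[1,1]*q[1]/q[2]])
def wonz(s,u,v,z):
    K,T=wcam(s); d=T[:3,:3]@np.array([(u-K[0,2])/K[0,0],-(v-K[1,2])/K[1,1],-1.]); o=T[:3,3]; return o+d*(z-o[2])/d[2]
E
python3 - <<'E'
from h import *
s,im=snap('wrist','w1.png'); print(s['ee_pos'],wproj(s,[461.5,-2.5,92]),wproj(s,[473,66,92]),wproj(s,[450,-70,92]))
E
```

```text
[464.42045932  -2.41480075 188.82309147] [275.18464072 214.44774963] [274.7048432  115.79644311] [275.37429052 296.42407199]
```

View pics/w1.png

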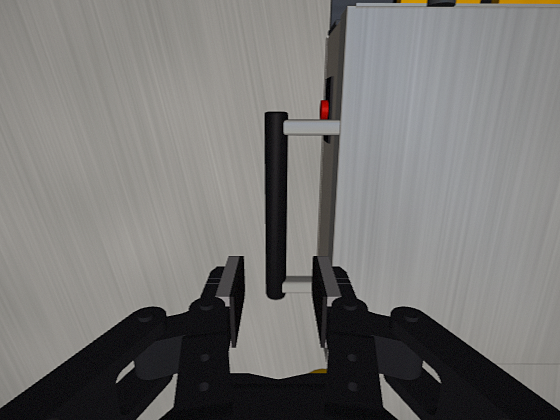

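Emit:
drive_tool(slide=[[-0.001,0,-0.015],[-0.001,0,-0.015],[0,0,-0.015],[0,0,-0.015],[0,0,-0.015],[0,0,-0.015],[0,0,-0.01],[0,0,-0.008],[0,0,0],[0,0,0]], turn=[[0,0,0],[0,0,0],[0,0,0],[0,0,0],[0,0,0],[0,0,0],[0,0,0],[0,0,0],[0,0,0],[0,0,0]], claw=[-0.25,-0.25,-0.25,-0.25,-0.25,-0.25,-0.25,-0.25,-0.25,-0.25])

```text
clock: 3.95
ee_pos: [462.6, -0.9, 81.6]
orientation: [180.0, 0.0, 80.5]
force: [-0.2, 0.0, 0.0]
finger_gap: 32.0
```

Emit:
drive_tool(slide=[[0,0,0],[0,0,0],[0,0,0],[0,0,0],[0,0,0],[0,0,0],[0,0,0],[0,0,0],[0,0,0],[0,0,0]], turn=[[0,0,0],[0,0,0],[0,0,0],[0,0,0],[0,0,0],[0,0,0],[0,0,0],[0,0,0],[0,0,0],[0,0,0]], claw=[-0.8,-0.8,-0.8,-0.8,-0.8,-0.8,-0.8,-0.8,-0.8,-0.8])

```text
clock: 5.2
ee_pos: [463.1, -1.0, 81.8]
orientation: [179.9, -0.0, 80.4]
force: [1.7, -0.3, 6.6]
finger_gap: 14.0
```

```bash
python3 - <<'E'
import numpy as np
y=np.radians(-9.73)
for n,P in [('20',20)]:
    prev=0
    for th in np.arange(0,1.40,0.1):
        x=238*(1-np.cos(th)); z=238*np.sin(th)
        print(round(th,2),np.round([x*np.cos(y),x*np.sin(y),z],1))
E
```

```text
0.0 [ 0. -0.  0.]
0.1 [ 1.2 -0.2 23.8]
0.2 [ 4.7 -0.8 47.3]
0.3 [10.5 -1.8 70.3]
0.4 [18.5 -3.2 92.7]
0.5 [ 28.7  -4.9 114.1]
0.6 [ 41.   -7.  134.4]
0.7 [ 55.2  -9.5 153.3]
0.8 [ 71.1 -12.2 170.7]
0.9 [ 88.8 -15.2 186.4]
1.0 [107.8 -18.5 200.3]
1.1 [128.2 -22.  212.1]
1.2 [149.6 -25.6 221.8]
1.3 [171.8 -29.5 229.3]
```

Emit:
drive_tool(slide=[[0.0003,0,0.0119],[0.0009,-0.0002,0.0119],[0.0015,-0.0003,0.0118],[0.002,-0.0003,0.0117],[0.0026,-0.0005,0.0116],[0.0032,-0.0005,0.0114],[0.0037,-0.0007,0.0113],[0.0043,-0.0007,0.0111],[0.0048,-0.0008,0.0108],[0.0054,-0.0009,0.0106]], turn=[[0,0,0],[0,0,0],[0,0,0],[0,0,0],[0,0,0],[0,0,0],[0,0,0],[0,0,0],[0,0,0],[0,0,0]], claw=[-0.8,-0.8,-0.8,-0.8,-0.8,-0.8,-0.8,-0.8,-0.8,-0.8])

```text
clock: 6.45
ee_pos: [489.8, -5.6, 195.8]
orientation: [-179.8, 0.0, 80.5]
force: [-7.0, -0.6, -1.9]
finger_gap: 13.7
```

Emit:
drive_tool(slide=[[0.0059,-0.001,0.0103],[0.0064,-0.0011,0.01],[0.0069,-0.0012,0.0096],[0.0073,-0.0013,0.0093],[0.0077,-0.0013,0.0089],[0.0082,-0.0014,0.0085],[0.0087,-0.0015,0.0081],[0.009,-0.0015,0.0076],[0.0094,-0.0016,0.0072],[0.0096,-0.0017,0.0067]], turn=[[0,0,0],[0,0,0],[0,0,0],[0,0,0],[0,0,0],[0,0,0],[0,0,0],[0,0,0],[0,0,0],[0,0,0]], claw=[-0.8,-0.8,-0.8,-0.8,-0.8,-0.8,-0.8,-0.8,-0.8,-0.8])

```text
clock: 7.7
ee_pos: [567.7, -19.1, 285.4]
orientation: [-179.8, 0.0, 80.5]
force: [-20.9, -0.2, 12.8]
finger_gap: 13.8
```

```bash
python3 - <<'E'
from h import *
s,im=snap('wrist','w2.png'); s,im2=snap('scene','s2.png'); s2,_=snap('top','t2.png')
print(s['joint_positions'].round(1),s['force'],s['moment'],s['ee_pos'])
E
```

```text
[-8.6 21.1 93.7 -0.  65.3  1. ] [-24.18857759   1.66800872  33.0544825 ] [ 0.20929952  3.79272408 -0.08650335] [569.70789669 -19.52215049 286.08176636]
```

View pics/w2.png

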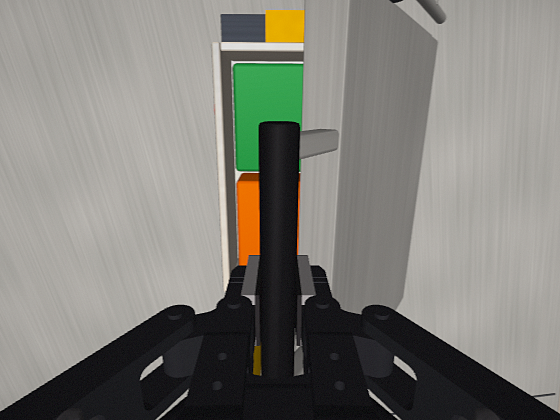

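View pics/s2.png

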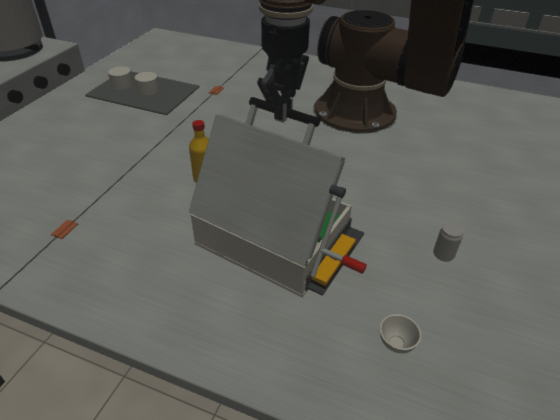

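Emit:
drive_tool(slide=[[-0.0005,0,0.001],[-0.0005,0,0.001],[-0.0005,0,0.001],[-0.0005,0,0.001],[0,0,0],[0,0,0],[0,0,0],[0,0,0],[0,0,0],[0,0,0]], turn=[[0,0,0],[0,0,0],[0,0,0],[0,0,0],[0,0,0],[0,0,0],[0,0,0],[0,0,0],[0,0,0],[0,0,0]], claw=[-0.8,-0.8,-0.8,-0.8,-0.8,-0.8,-0.8,-0.8,-0.8,-0.8])

```text
clock: 9.1
ee_pos: [568.3, -19.4, 285.6]
orientation: [180.0, -0.0, 80.5]
force: [1.8, 1.4, -1.9]
finger_gap: 14.0
```

Emit:
drive_tool(slide=[[0.005,-0.0009,0.0031],[0.005,-0.0009,0.003],[0.0051,-0.0009,0.0029],[0.0052,-0.0009,0.0028],[0.0052,-0.0009,0.0027],[0.0053,-0.0009,0.0026],[0.0053,-0.0009,0.0025],[0.0054,-0.0009,0.0024],[0,0,0],[0,0,0]], turn=[[0,0,0],[0,0,0],[0,0,0],[0,0,0],[0,0,0],[0,0,0],[0,0,0],[0,0,0],[0,0,0],[0,0,0]], claw=[-0.8,-0.8,-0.8,-0.8,-0.8,-0.8,-0.8,-0.8,-0.8,-0.8])

```text
clock: 10.35
ee_pos: [610.1, -26.7, 308.9]
orientation: [179.9, 0.0, 80.4]
force: [-3.0, -0.2, 6.8]
finger_gap: 13.5
```

Emit:
drive_tool(slide=[[0.005,-0.0009,0.0022],[0.005,-0.0009,0.002],[0.005,-0.0009,0.0019],[0.005,-0.0009,0.0017],[0.005,-0.0009,0.0016],[0.0051,-0.0009,0.0014],[0.0051,-0.0009,0.0013],[0.0052,-0.0009,0.0011],[0,0,0],[0,0,0]], turn=[[0,0,0],[0,0,0],[0,0,0],[0,0,0],[0,0,0],[0,0,0],[0,0,0],[0,0,0],[0,0,0],[0,0,0]], claw=[-0.8,-0.8,-0.8,-0.8,-0.8,-0.8,-0.8,-0.8,-0.8,-0.8])

```text
clock: 11.6
ee_pos: [650.4, -33.7, 322.4]
orientation: [179.9, -0.0, 80.5]
force: [-3.1, 1.9, 8.3]
finger_gap: 13.9
```

```bash
python3 - <<'E'
from h import *
s,im=snap('wrist','w3.png'); s,im2=snap('scene','s3.png')
print(s['force'],s['ee_pos'])
E
```

```text
[-4.18074717  2.42568208  8.25922681] [650.41500988 -33.74101164 322.36974968]
```

View pics/w3.png

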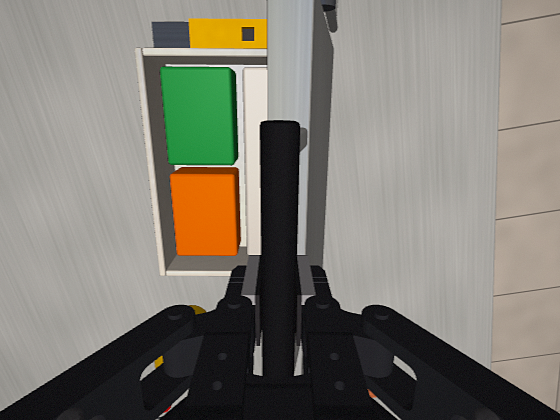

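View pics/s3.png

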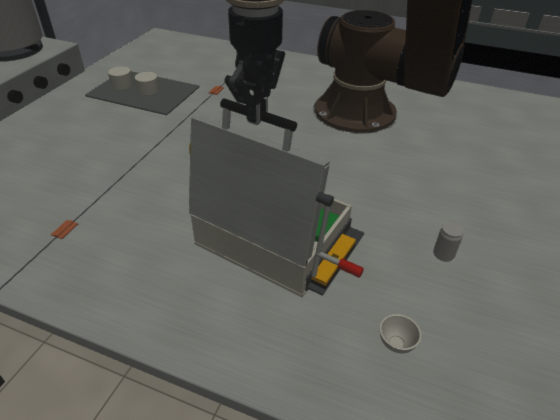

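```bash
cat >> h.py <<'E'
yaw=np.radians(-9.73); HG=np.array([696.1,-42.7,92.]); RL=Ro.from_euler('z',yaw).as_matrix()
def loc(p): return RL.T@(np.asarray(p)-HG)
E
python3 - <<'E'
from h import *
s=robot.sense(); a=cv2.imread('pics/w3.png'); 
c=a[15:55,185:272]; g=c[...,2].astype(int)
b=(c[...,2]<90).astype('uint8'); n,l,st,ce=cv2.connectedComponentsWithStats(b)
for i in range(1,n): print(st[i],ce[i]+[185,15])
i=[i for i in range(1,n) if abs(ce[i][0]+185-249)<4][0]
x,y,w,h,_=st[i]; x+=185;y+=15
for u,v in [(x,y+h/2),(x+w,y+h/2),(x+w/2,y),(x+w/2,y+h)]: p=wonz(s,u-.5,v-.5,45); print(p,loc(p))
for u,v in [(190,34),(270-2,34)]: print(loc(wonz(s,u,v,45)))
E
```

```text
[  0   7   5  26 107] [186.60747664  35.53271028]
[ 57  12  12  14 159] [247.81132075  33.35849057]
[635.12274231 121.60291339  45.        ] [-87.86819777 151.6339445  -47.        ]
[648.25276971 119.40311993  45.        ] [-74.5552672  151.68484127 -47.        ]
[643.02594999 127.32519243  45.        ] [-81.04577329 158.60959453 -47.        ]
[640.33386004 113.60303323  45.        ] [-81.38001787 144.62984911 -47.        ]
[-145.02116161  150.91617953  -47.        ]
[-58.46923621 151.2468675  -47.        ]
```

Emit:
drive_tool(slide=[[0,0,0],[0,0,0],[0,0,0],[0,0,0],[0,0,0],[0,0,0],[0,0,0],[0,0,0],[0,0,0],[0,0,0]], turn=[[0,0,0],[0,0,0],[0,0,0],[0,0,0],[0,0,0],[0,0,0],[0,0,0],[0,0,0],[0,0,0],[0,0,0]], claw=[-0.6,-0.5,-0.4,-0.3,-0.2,-0.1,-0.1,-0.1,-0.1,-0.1])

```text
clock: 12.95
ee_pos: [650.2, -33.8, 320.8]
orientation: [180.0, 0.0, 80.5]
force: [0.3, 0.7, -0.6]
finger_gap: 38.6
```

Emit:
drive_tool(slide=[[0,0,0.004],[0,0,0.006],[0,0,0.01],[0,0,0.01],[0,0,0.01],[0,0,0.01],[0,0,0.005],[0,0,0],[0,0,0],[0,0,0]], turn=[[0,0,0],[0,0,0],[0,0,0],[0,0,0],[0,0,0],[0,0,0],[0,0,0],[0,0,0],[0,0,0],[0,0,0]], claw=[-0.1,-0.1,-0.1,-0.1,-0.1,-0.1,-0.1,-0.1,-0.1,-0.1])

```text
clock: 14.2
ee_pos: [650.1, -33.7, 375.4]
orientation: [-180.0, 0.0, 80.5]
force: [0.4, 0.6, 0.3]
finger_gap: 38.5
```

```bash
cat >> h.py <<'E'
def fk(th,ph):
    c,s=np.cos(th),np.sin(th); P=140*np.array([-c,s])+6*np.array([s,c]); d=np.array([np.cos(th+ph),-np.sin(th+ph)])
    return P,P+105*d,P+157*d
def W(x,z,y): return HG+RL@np.array([x,y,z])
E
python3 - <<'E'
from h import *
s,im=snap('scene','s4.png'); print(s['ee_pos'])
im=im.astype(int)
m=((im[...,0]>70)&(im[...,1]<40)&(im[...,2]<45)); m[:200]=0
n,l,st,ce=cv2.connectedComponentsWithStats(m.astype('uint8')); print(st[1:],ce[1:])
for th in [1.25,1.30,1.34,1.374,1.40,1.45]:
    P,G,F=fk(th,0); g=W(G[0],G[1],210); print(th,G,g,proj('scene',g))
E
```

```text
[650.12991563 -33.74456405 375.43713264]
[[338 259  25  18 214]] [[350.28504673 267.1635514 ]]
1.25 [-5.34237497 35.10639585] [726.3256231  165.18206435 127.10639585] (np.float64(350.62509779913955), np.float64(265.68291379152237))
1.3 [-3.58110989 35.32952946] [728.06155258 164.88440092 127.32952946] (np.float64(350.1928386983414), np.float64(266.2820151515323))
1.34 [-2.16544102 35.44447581] [729.45685721 164.64514514 127.44447581] (np.float64(349.8398046144653), np.float64(266.7911329233821))
1.374 [-0.95930951 35.49760168] [730.64563866 164.44130231 127.49760168] (np.float64(349.5351512959036), np.float64(267.24410740014446))
1.4 [-0.03615162 35.51054341] [731.55551703 164.28528358 127.51054341] (np.float64(349.29958904431123), np.float64(267.60270444683636))
1.45 [ 1.73868102 35.4679713 ] [733.3048189  163.98532716 127.4679713 ] (np.float64(348.84093982321576), np.float64(268.32109147757893))
```

View pics/s4.png

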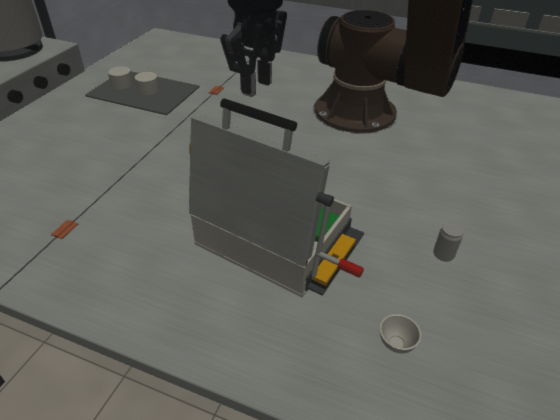

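Emit:
drive_tool(slide=[[0.008,0.0248,0],[0.008,0.0248,0],[0.008,0.0248,0],[0.008,0.0248,0],[0.008,0.0248,0],[0.008,0.0248,0],[0.016,0.0248,0],[0.016,0.0248,0],[0,0,-0.03],[0,0,-0.03]], turn=[[0,0,0],[0,0,0],[0,0,0],[0,0,0],[0,0,0],[0,0,0],[0,0,0],[0,0,0],[0,0,0],[0,0,0]], claw=[0,0.1,0.2,0.2,0.2,0.2,0.2,0.2,0.2,0.2])

```text
clock: 15.5
ee_pos: [730.5, 166.0, 314.7]
orientation: [180.0, 0.0, 80.5]
force: [0.4, 0.1, -1.8]
finger_gap: 51.0
```

Emit:
drive_tool(slide=[[0,0,-0.02],[0,0,-0.02],[0,0,-0.02],[0,0,-0.02],[0,0,-0.02],[0,0,0],[0,0,0],[0,0,0],[0,0,0],[0,0,0]], turn=[[0,0,0],[0,0,0],[0,0,0],[0,0,0],[0,0,0],[0,0,0],[0,0,0],[0,0,0],[0,0,0],[0,0,0]], claw=[0.2,0.2,0.2,0.2,0.2,0.2,0.2,0.2,0.2,0.2])

```text
clock: 16.75
ee_pos: [730.2, 164.6, 216.2]
orientation: [180.0, -0.0, 80.5]
force: [0.8, 0.6, -0.3]
finger_gap: 50.7
```

```bash
python3 - <<'E'
from h import *
s,im=snap('wrist','w4.png'); print(s['ee_pos'],s['force'])
print([wproj(s,W(-.96,35.5,y)) for y in (190,210,230)], wproj(s,W(-81.2,-47,150)))
E
```

```text
[730.21862361 164.64998428 216.19424954] [ 0.77155121  0.63719587 -0.25423394]
[array([279.65365335, 243.64537952]), array([279.79796593, 217.5521921 ]), array([279.94983135, 190.09337505])] [198.38276639 247.2041212 ]
```

View pics/w4.png

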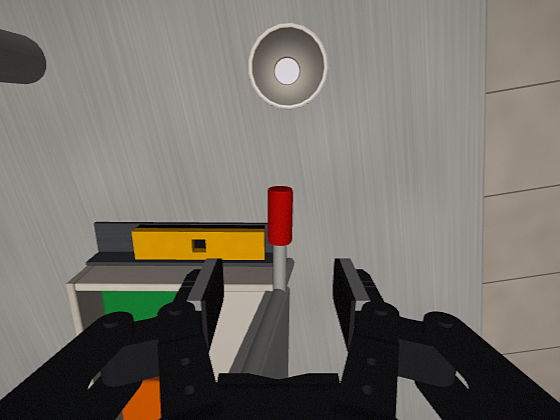

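Emit:
drive_tool(slide=[[0,0,-0.015],[0,0,-0.015],[0,0,-0.015],[0,0,-0.015],[0,0,-0.015],[0,0,-0.015],[0,0,-0.01],[0,0,0],[0,0,0],[0,0,0]], turn=[[0,0,0],[0,0,0],[0,0,0],[0,0,0],[0,0,0],[0,0,0],[0,0,0],[0,0,0],[0,0,0],[0,0,0]], claw=[0.2,0.2,0.2,0.2,0.2,0.2,0.2,0.2,0.2,0.2])

```text
clock: 18.05
ee_pos: [730.4, 164.7, 116.5]
orientation: [179.9, -0.0, 80.5]
force: [0.6, -0.5, -0.0]
finger_gap: 51.2
```

Emit:
drive_tool(slide=[[0,0,0],[0,0,0],[0,0,0],[0,0,0],[0,0,0],[0,0,0],[0,0,0],[0,0,0],[0,0,0],[0,0,0]], turn=[[0,0,0],[0,0,0],[0,0,0],[0,0,0],[0,0,0],[0,0,0],[0,0,0],[0,0,0],[0,0,0],[0,0,0]], claw=[0,-0.2,-0.4,-0.5,-0.6,-0.8,-0.8,-0.8,-0.8,-0.8])

```text
clock: 19.3
ee_pos: [730.2, 164.6, 115.9]
orientation: [180.0, 0.0, 80.5]
force: [-0.7, -0.8, 3.3]
finger_gap: 16.5
```

```bash
cat >> h.py <<'E'
from scipy.optimize import fsolve
def ik(F,g=(0.8,1.55)):
    t,sg=fsolve(lambda q: fk(q[0],q[1]-q[0])[2]-np.array(F),g); return t,sg
E
python3 - <<'E'
from h import *
for F in [(-81.2,-57),(-81.2,-52),(-81.2,-47),(-81.2,-42),(-81.2,-37),(-75,-42),(-87,-42)]:
    t,s=ik(F); print(F,round(t,3),round(s,3),fk(t,s-t)[1])
G0=fk(1.374,0)[1]; prev=G0
P=[(1.374,s) for s in np.linspace(1.374,1.62,6)[1:]]
te,se=ik((-81.2,-37)); P+=[(1.374+(te-1.374)*k/20,1.62+(se-1.62)*k/20) for k in range(1,21)]
for i,(t,s) in enumerate(P):
    p,g,f=fk(t,s-t); d=g-prev; prev=g; w=RL@[d[0],0,d[1]]
    print(i,round(t,3),round(s,3),g.round(1),f.round(1),'d',w.round(2))
E
```

```text
(-81.2, -57) 0.741 1.456 [-87.16431207  -5.34318069]
(-81.2, -52) 0.799 1.494 [-85.21532918  -0.15525936]
(-81.2, -47) 0.859 1.534 [-83.10217985   4.96519712]
(-81.2, -42) 0.92 1.578 [-80.82722768   9.99866384]
(-81.2, -37) 0.982 1.625 [-78.39709311  14.92440383]
(-75, -42) 0.919 1.538 [-76.71961434   9.97155882]
(-87, -42) 0.918 1.614 [-84.77270063   9.9522775 ]
0 1.374 1.423 [-6.  34.6] [  1.6 -16.8] d [-5.02  0.86 -0.89]
1 1.374 1.472 [-11.2  34. ] [ -6.1 -17.8] d [-5.05  0.87 -0.63]
2 1.374 1.522 [-16.3  33.6] [-13.8 -18.3] d [-5.08  0.87 -0.38]
3 1.374 1.571 [-21.5  33.5] [-21.5 -18.5] d [-5.09  0.87 -0.13]
4 1.374 1.62 [-26.7  33.6] [-29.2 -18.3] d [-5.09  0.87  0.13]
5 1.354 1.62 [-29.4  33.2] [-32.  -18.8] d [-2.69  0.46 -0.45]
6 1.335 1.62 [-32.1  32.7] [-34.7 -19.3] d [-2.68  0.46 -0.5 ]
7 1.315 1.621 [-34.8  32.1] [-37.4 -19.8] d [-2.67  0.46 -0.55]
8 1.296 1.621 [-37.5  31.5] [-40.1 -20.4] d [-2.66  0.46 -0.6 ]
9 1.276 1.621 [-40.2  30.8] [-42.8 -21.1] d [-2.65  0.45 -0.66]
10 1.256 1.621 [-42.9  30.1] [-45.5 -21.8] d [-2.64  0.45 -0.71]
11 1.237 1.622 [-45.6  29.4] [-48.
[... 172 characters left out ...]
622 [-53.4  26.8] [-56.1 -25.2] d [-2.58  0.44 -0.91]
15 1.159 1.623 [-56.   25.8] [-58.7 -26.1] d [-2.56  0.44 -0.96]
16 1.139 1.623 [-58.6  24.8] [-61.3 -27.1] d [-2.54  0.44 -1.02]
17 1.119 1.623 [-61.2  23.7] [-63.9 -28.2] d [-2.52  0.43 -1.06]
18 1.1 1.623 [-63.7  22.6] [-66.4 -29.3] d [-2.5   0.43 -1.11]
19 1.08 1.624 [-66.2  21.5] [-69.  -30.5] d [-2.47  0.42 -1.16]
20 1.061 1.624 [-68.7  20.2] [-71.5 -31.7] d [-2.45  0.42 -1.21]
21 1.041 1.624 [-71.2  19. ] [-73.9 -32.9] d [-2.43  0.42 -1.26]
22 1.021 1.624 [-73.6  17.7] [-76.4 -34.2] d [-2.4   0.41 -1.31]
23 1.002 1.624 [-76.   16.3] [-78.8 -35.6] d [-2.38  0.41 -1.35]
24 0.982 1.625 [-78.4  14.9] [-81.2 -37. ] d [-2.35  0.4  -1.4 ]
```

Emit:
drive_tool(slide=[[-0.0025,0.0004,-0.0005],[-0.0025,0.0004,-0.0004],[-0.0025,0.0004,-0.0003],[-0.0025,0.0004,-0.0003],[-0.0025,0.0004,-0.0002],[-0.0025,0.0004,-0.0002],[-0.0025,0.0004,-0.0001],[-0.0025,0.0004,0],[-0.0025,0.0004,0],[-0.0025,0.0004,0]], turn=[[0,0,0],[0,0,0],[0,0,0],[0,0,0],[0,0,0],[0,0,0],[0,0,0],[0,0,0],[0,0,0],[0,0,0]], claw=[-0.8,-0.8,-0.8,-0.8,-0.8,-0.8,-0.8,-0.8,-0.8,-0.8])

```text
clock: 20.55
ee_pos: [704.3, 169.1, 110.4]
orientation: [-179.8, 0.0, 80.5]
force: [11.1, 5.9, -26.5]
finger_gap: 16.0
```

```bash
python3 - <<'E'
from h import *
s,im=snap('wrist','w5.png'); s2,_=snap('scene','s5.png'); print(s2['ee_pos'],s2['force'],s2['moment'])
g=s2['ee_pos']+[0,0,11]; print('G local',loc(g))
a=cv2.imread('pics/s5.png')[90:300,180:380]; cv2.imwrite('pics/s5z.png',np.clip(cv2.resize(a,None,fx=3,fy=2.8,interpolation=cv2.INTER_CUBIC)*1.8,0,255).astype('uint8'))
E
```

```text
[703.9451417  169.17540876 110.21389997] [  9.48542327   5.60454803 -23.06296073] [ 0.86173946 -1.03311342 -0.02509647]
G local [-28.07581273 210.15347684  29.21389997]
```

View pics/w5.png

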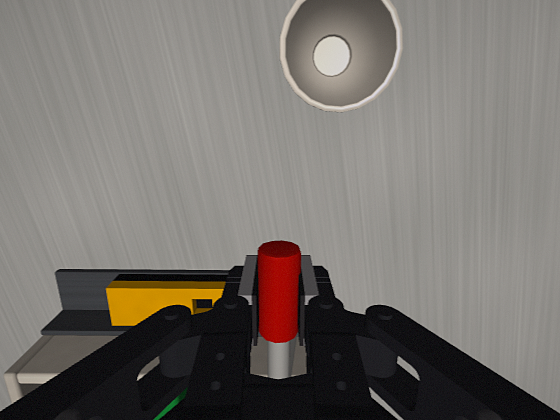

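View pics/s5z.png

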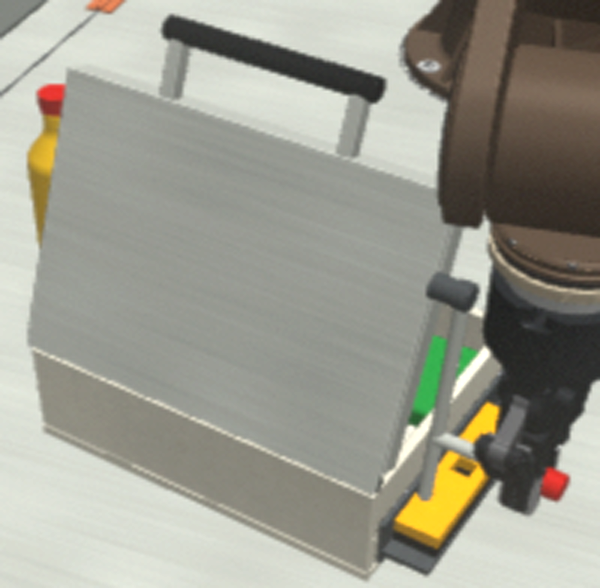

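```bash
python3 - <<'E'
from h import *
print('obs',180+165/3,90+26/2.8,180+378/3,90+88/2.8,'pivot',180+452/3,90+290/2.8)
for th in [0.95,1.0,1.05,1.1,1.15,1.2,1.25]:
    a=[proj('scene',W(-238*np.cos(th),238*np.sin(th),y)) for y in (-70,70)]; P=fk(th,0)[0]; b=proj('scene',W(P[0],P[1],150))
    print(th,np.round(a,1).tolist(),np.round(b,1))
g=np.array([-28.1,29.2])
# theta candidates from G and distance 105 to pivot
from scipy.optimize import brentq
f=lambda t: np.linalg.norm(fk(t,0)[0]-g)-105
ts=np.linspace(.6,1.45,40); v=[f(t) for t in ts]; print([(round(t,2),round(x,1)) for t,x in zip(ts,v)][::4])
E
```

```text
obs 235.0 99.28571428571429 306.0 121.42857142857143 pivot 330.66666666666663 193.57142857142858
0.95 [[252.3, 101.3], [319.5, 122.6]] [341.4 191.5]
1.0 [[249.2, 100.2], [317.1, 121.8]] [340.1 191.7]
1.05 [[246.0, 99.4], [314.5, 121.2]] [338.7 192.1]
1.1 [[242.5, 98.9], [311.8, 121.0]] [337.2 192.8]
1.15 [[238.9, 98.8], [308.9, 121.1]] [335.6 193.6]
1.2 [[235.2, 98.9], [305.8, 121.6]] [334.  194.6]
1.25 [[231.2, 99.4], [302.5, 122.5]] [332.3 195.9]
[(np.float64(0.6), np.float64(-4.7)), (np.float64(0.69), np.float64(-5.2)), (np.float64(0.77), np.float64(-5.4)), (np.float64(0.86), np.float64(-5.1)), (np.float64(0.95), np.float64(-4.4)), (np.float64(1.04), np.float64(-3.3)), (np.float64(1.12), np.float64(-1.8)), (np.float64(1.21), np.float64(0.1)), (np.float64(1.3), np.float64(2.3)), (np.float64(1.38), np.float64(4.8))]
```

```bash
cat >> h.py <<'E'
def tcp(t,s,s0):
    G=fk(t,s-t)[1]; a=s-s0
    return W(G[0]-11*np.sin(a),G[1]-11*np.cos(a),210)
def rows(path,cur,s0):
    prev=np.array(cur); ps=path[0][1]
    for i,(t,s) in enumerate(path[1:]):
        p=tcp(t,s,s0); d=p-prev; prev=p; r=RL@[0,np.degrees(s-ps),0]; ps=s
        print(i,round(t,3),round(s,3),'foot',(fk(t,s-t)[2]).round(1),'d',(d/1000).round(4).tolist(),'turn',r.round(2).tolist(),'tcp',p.round(1))
E
python3 - <<'E'
from h import *
te,se=ik((-81.2,-40)); print(te,se)
N=18
path=[(1.2,1.408)]+[(1.2+(te-1.2)*k/N,1.408+(se-1.408)*k/N) for k in range(1,N+1)]
rows(path,[705.2,168.6,113.9],1.408)
print(tcp(1.2,1.408,1.408))
E
```

```text
0.9445446596190465 1.5963132294424838
0 1.186 1.418 foot [-23.2 -23.2] d [-0.0044, 0.001, -0.0047] turn [0.1, 0.59, 0.0] tcp [700.8 169.6 109.2]
1 1.172 1.429 foot [-26.7 -24.1] d [-0.003, 0.0005, -0.0008] turn [0.1, 0.59, 0.0] tcp [697.8 170.1 108.4]
2 1.157 1.439 foot [-30.2 -25. ] d [-0.003, 0.0005, -0.0009] turn [0.1, 0.59, 0.0] tcp [694.8 170.6 107.5]
3 1.143 1.45 foot [-33.6 -26. ] d [-0.003, 0.0005, -0.0009] turn [0.1, 0.59, 0.0] tcp [691.8 171.1 106.7]
4 1.129 1.46 foot [-37.1 -26.9] d [-0.003, 0.0005, -0.0009] turn [0.1, 0.59, 0.0] tcp [688.8 171.6 105.8]
5 1.115 1.471 foot [-40.6 -27.9] d [-0.003, 0.0005, -0.0009] turn [0.1, 0.59, 0.0] tcp [685.8 172.1 104.9]
6 1.101 1.481 foot [-44.  -28.8] d [-0.003, 0.0005, -0.0009] turn [0.1, 0.59, 0.0] tcp [682.8 172.6 104. ]
7 1.086 1.492 foot [-47.5 -29.8] d [-0.003, 0.0005, -0.0009] turn [0.1, 0.59, 0.0] tcp [679.8 173.2 103.1]
8 1.072 1.502 foot [-50.9 -30.8] d [-0.003, 0.0005, -0.0009] turn [0.1, 0.59, 0.0] tcp [676.9 173.7 102.1]
9 1.058 1.513 foot [-54.3 -31.8] d [-0.0029, 0.0005, -0.0009] turn [0.1, 0.59, 0.0] tcp [673.9 174.2 
[... 210 characters left out ...]
75.2  99.2]
12 1.016 1.544 foot [-64.5 -34.8] d [-0.0029, 0.0005, -0.001] turn [0.1, 0.59, 0.0] tcp [665.2 175.7  98.3]
13 1.001 1.554 foot [-67.9 -35.8] d [-0.0029, 0.0005, -0.001] turn [0.1, 0.59, 0.0] tcp [662.3 176.2  97.3]
14 0.987 1.565 foot [-71.2 -36.9] d [-0.0029, 0.0005, -0.001] turn [0.1, 0.59, 0.0] tcp [659.4 176.7  96.3]
15 0.973 1.575 foot [-74.6 -37.9] d [-0.0029, 0.0005, -0.001] turn [0.1, 0.59, 0.0] tcp [656.5 177.2  95.2]
16 0.959 1.586 foot [-77.9 -38.9] d [-0.0029, 0.0005, -0.001] turn [0.1, 0.59, 0.0] tcp [653.7 177.6  94.2]
17 0.945 1.596 foot [-81.2 -40. ] d [-0.0028, 0.0005, -0.001] turn [0.1, 0.59, 0.0] tcp [650.8 178.1  93.2]
[703.87600533 169.03154691 110.04793713]
```

Emit:
drive_tool(slide=[[-0.0012,0.0004,-0.0036],[-0.003,0.0005,-0.001],[-0.003,0.0005,-0.0008],[-0.003,0.0005,-0.0009],[-0.003,0.0005,-0.0009],[-0.003,0.0005,-0.0009],[-0.003,0.0005,-0.0009],[-0.003,0.0005,-0.0009],[-0.003,0.0005,-0.0009],[0,0,0]], turn=[[0,0,0],[0.1,0.59,0],[0.1,0.59,0],[0.1,0.59,0],[0.1,0.59,0],[0.1,0.59,0],[0.1,0.59,0],[0.1,0.59,0],[0.1,0.59,0],[0,0,0]], claw=[-0.8,-0.8,-0.8,-0.8,-0.8,-0.8,-0.8,-0.8,-0.8,-0.8])

```text
clock: 21.9
ee_pos: [679.7, 173.4, 102.4]
orientation: [-175.2, -0.0, 80.4]
force: [4.4, 4.8, -9.1]
finger_gap: 15.8
```

Emit:
drive_tool(slide=[[-0.003,0.0005,-0.001],[-0.0029,0.0005,-0.001],[-0.0029,0.0005,-0.001],[-0.0029,0.0005,-0.001],[-0.0029,0.0005,-0.001],[-0.0029,0.0005,-0.001],[-0.0029,0.0005,-0.001],[-0.0029,0.0005,-0.001],[0,0,0],[0,0,0]], turn=[[0.1,0.59,0],[0.1,0.59,0],[0.1,0.59,0],[0.1,0.59,0],[0.1,0.59,0],[0.1,0.59,0],[0.1,0.59,0],[0.1,0.59,0],[0,0,0],[0,0,0]], claw=[-0.8,-0.8,-0.8,-0.8,-0.8,-0.8,-0.8,-0.8,-0.8,-0.8])

```text
clock: 23.15
ee_pos: [656.6, 177.4, 94.8]
orientation: [-170.4, -0.0, 80.4]
force: [4.3, 4.9, -7.2]
finger_gap: 15.8
```

```bash
python3 - <<'E'
from h import *
s,im=snap('wrist','w6.png'); s2,_=snap('scene','s6.png'); print(s2['ee_pos'],s2['force'],s2['moment'])
a=cv2.imread('pics/s6.png')[90:300,180:380]; cv2.imwrite('pics/s6z.png',np.clip(cv2.resize(a,None,fx=3.5,fy=2.8,interpolation=cv2.INTER_CUBIC)*1.8,0,255).astype('uint8'))
R=Ro.from_euler('xyz',s2['orientation'],degrees=True).as_matrix(); g=s2['ee_pos']-11*R[:,2]; print(loc(g))
E
```

```text
[656.57589894 177.38669703  94.7854959 ] [ 4.39114643  3.82100208 -8.31515234] [ 0.66635455 -0.54933592 -0.16650721]
[-74.3185916  210.2384179   13.63172941]
```

View pics/s6z.png

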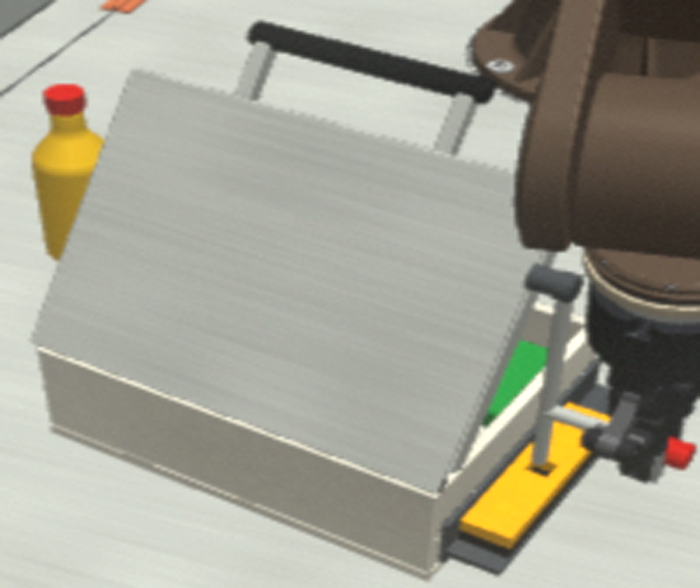

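View pics/w6.png

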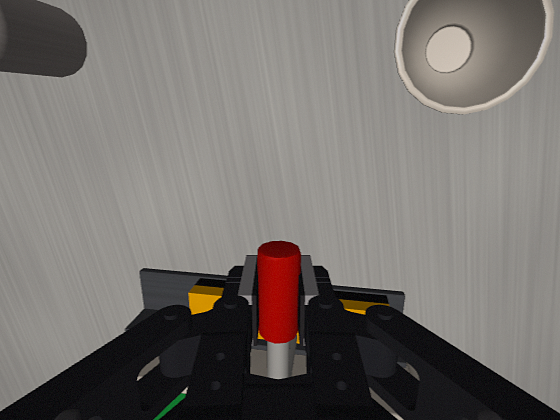

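```bash
python3 - <<'E'
from h import *
a=cv2.imread('pics/s6.png')[225:275,305:365]; cv2.imwrite('pics/s6f.png',np.clip(cv2.resize(a,None,fx=12,fy=12,interpolation=cv2.INTER_CUBIC)*1.5,0,255).astype('uint8'))
f=lambda p:[round((p[0]-305+.5)*12),round((p[1]-225+.5)*12)]
for x,z in [(-74.6,-37.9),(-78,-38),(-72,-38),(-74.6,-42)]: print('foot',x,z,f(proj('scene',W(x,z,150))))
for dx in (-7,7):
  for dy in (-7,7): print('hole',f(proj('scene',W(-81.2+dx,-47,150+dy))))
for th in [.9,.95,1.0,1.05]:
    print(th,np.round([proj('scene',W(-238*np.cos(th),238*np.sin(th),y)) for y in (-70,70)],1).tolist())
print('obs',180+250/3.5,90+32/2.8,180+490/3.5,90+88/2.8)
g=np.array([-74.3,13.6])
for t in (.94,.96,.97,.98,1.0): P=fk(t,0)[0]; d=g-P; print(t,np.linalg.norm(d),np.arctan2(-d[1],d[0]),P+157*d/np.linalg.norm(d))
E
```

```text
foot -74.6 -37.9 [337, 367]
foot -78 -38 [346, 354]
foot -72 -38 [329, 377]
foot -74.6 -42 [334, 384]
hole [330, 335]
hole [408, 369]
hole [291, 390]
hole [370, 425]
0.9 [[255.3, 102.7], [321.7, 123.8]]
0.95 [[252.3, 101.3], [319.5, 122.6]]
1.0 [[249.2, 100.2], [317.1, 121.8]]
1.05 [[246.0, 99.4], [314.5, 121.2]]
obs 251.42857142857144 101.42857142857143 320.0 121.42857142857143
0.94 103.05379215509966 1.5375553789817935 [-72.50710714 -40.31640637]
0.96 104.53349443230412 1.5604870212895512 [-73.75911635 -38.86371748]
0.97 105.2758518173772 1.57181631318633 [-74.35275792 -38.12412128]
0.98 106.01973555022946 1.583056876538361 [-74.92503041 -37.37643279]
1.0 107.51166221535128 1.6052785181356108 [-76.00612818 -35.85891935]
```

View pics/s6f.png

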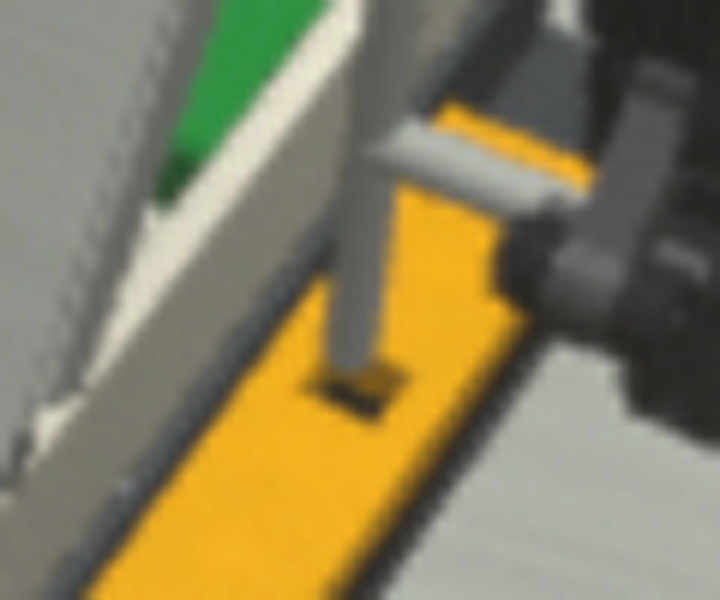

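```bash
python3 - <<'E'
from h import *
pts=[(-74.4,-38)]+[(-74.4-6.8*k/4,-38-2*k/4) for k in range(1,5)]+[(-81.2,-40-k) for k in range(1,18)]
path=[ik(p,(0.95,1.58)) for p in pts]
rows(path,tcp(*path[0],1.408),1.408); print(tcp(*path[0],1.408))
E
```

```text
0 0.965 1.579 foot [-76.1 -38.5] d [-0.0014, 0.0002, -0.0005] turn [0.06, 0.32, 0.0] tcp [655.2 177.4  94.7]
1 0.958 1.585 foot [-77.8 -39. ] d [-0.0014, 0.0002, -0.0005] turn [0.06, 0.32, 0.0] tcp [653.7 177.6  94.2]
2 0.951 1.591 foot [-79.5 -39.5] d [-0.0014, 0.0002, -0.0005] turn [0.06, 0.32, 0.0] tcp [652.3 177.9  93.7]
3 0.945 1.596 foot [-81.2 -40. ] d [-0.0014, 0.0002, -0.0005] turn [0.06, 0.33, 0.0] tcp [650.8 178.1  93.2]
4 0.932 1.587 foot [-81.2 -41. ] d [-0.0004, 0.0001, -0.001] turn [-0.09, -0.52, 0.0] tcp [650.5 178.2  92.2]
5 0.92 1.578 foot [-81.2 -42. ] d [-0.0004, 0.0001, -0.001] turn [-0.09, -0.51, 0.0] tcp [650.1 178.3  91.2]
6 0.907 1.569 foot [-81.2 -43. ] d [-0.0004, 0.0001, -0.001] turn [-0.09, -0.51, 0.0] tcp [649.7 178.3  90.1]
7 0.895 1.56 foot [-81.2 -44. ] d [-0.0004, 0.0001, -0.001] turn [-0.09, -0.5, 0.0] tcp [649.4 178.4  89.1]
8 0.883 1.551 foot [-81.2 -45. ] d [-0.0004, 0.0001, -0.001] turn [-0.08, -0.49, 0.0] tcp [649.  178.4  88.1]
9 0.871 1.543 foot [-81.2 -46. ] d [-0.0003, 0.0001, -0.001] turn [-0.08, -0.49, 0.0] tcp [648.7 178.5  87.1]
10 0.85
[... 554 characters left out ...]
99 1.494 foot [-81.2 -52. ] d [-0.0003, 0.0001, -0.001] turn [-0.08, -0.45, 0.0] tcp [646.7 178.8  80.9]
16 0.787 1.486 foot [-81.2 -53. ] d [-0.0003, 0.0001, -0.001] turn [-0.08, -0.44, 0.0] tcp [646.4 178.9  79.8]
17 0.776 1.478 foot [-81.2 -54. ] d [-0.0003, 0.0001, -0.001] turn [-0.07, -0.43, 0.0] tcp [646.1 178.9  78.8]
18 0.764 1.471 foot [-81.2 -55. ] d [-0.0003, 0.0001, -0.001] turn [-0.07, -0.43, 0.0] tcp [645.8 179.   77.8]
19 0.753 1.463 foot [-81.2 -56. ] d [-0.0003, 0.0001, -0.001] turn [-0.07, -0.42, 0.0] tcp [645.5 179.   76.7]
20 0.741 1.456 foot [-81.2 -57. ] d [-0.0003, 0.0001, -0.001] turn [-0.07, -0.41, 0.0] tcp [645.2 179.1  75.7]
[656.6090248  177.13651419  95.14991485]
```

Emit:
drive_tool(slide=[[-0.0014,0.0002,-0.0005],[-0.0014,0.0002,-0.0005],[-0.0014,0.0002,-0.0005],[-0.0014,0.0002,-0.0005],[-0.0004,0.0001,-0.001],[-0.0004,0.0001,-0.001],[-0.0004,0.0001,-0.001],[-0.0004,0.0001,-0.001],[0,0,0],[0,0,0]], turn=[[0.06,0.32,0],[0.06,0.32,0],[0.06,0.32,0],[0.06,0.32,0],[-0.09,-0.52,0],[-0.09,-0.51,0],[-0.09,-0.51,0],[-0.09,-0.5,0],[0,0,0],[0,0,0]], claw=[-0.8,-0.8,-0.8,-0.8,-0.8,-0.8,-0.8,-0.8,-0.8,-0.8])

```text
clock: 24.5
ee_pos: [649.6, 178.6, 88.9]
orientation: [-171.2, -0.1, 80.4]
force: [6.0, 4.0, -8.2]
finger_gap: 15.9
```

```bash
python3 - <<'E'
from h import *
s2,_=snap('scene','s7.png'); print(s2['ee_pos'],s2['force'],s2['moment'])
a=cv2.imread('pics/s7.png')[225:275,305:365]; cv2.imwrite('pics/s7f.png',np.clip(cv2.resize(a,None,fx=12,fy=12,interpolation=cv2.INTER_CUBIC)*1.5,0,255).astype('uint8'))
R=Ro.from_euler('xyz',s2['orientation'],degrees=True).as_matrix(); g=loc(s2['ee_pos']-11*R[:,2])[[0,2]]; print(g)
f=lambda p:[round((p[0]-305+.5)*12),round((p[1]-225+.5)*12)]
for x,z in [(-81.2,-44)]: print('foot',x,z,f(proj('scene',W(x,z,150))))
for t in (.88,.89,.9,.91): P=fk(t,0)[0]; d=g-P; print(t,np.linalg.norm(d),np.arctan2(-d[1],d[0]),P+157*d/np.linalg.norm(d))
E
```

```text
[649.64740008 178.59046716  88.90949784] [ 6.03821539  4.03028996 -8.2194553 ] [ 0.64195416 -0.65909283 -0.2078638 ]
[-81.5049934    7.78065023]
foot -81.2 -44 [351, 367]
0.88 103.99107668374187 1.5412535960303315 [-79.93919284 -45.2051424 ]
0.89 104.80401399709098 1.55218661582822 [-80.53369725 -44.40629775]
0.9 105.61796357285223 1.563028245274977 [-81.10585757 -43.59983593]
0.91 106.4328217272302 1.5737804756359501 [-81.65589316 -42.78630289]
```

View pics/s7f.png

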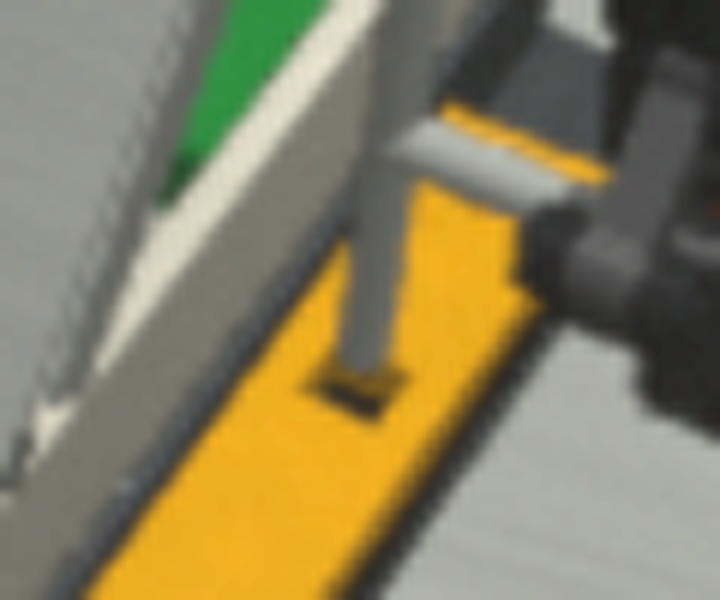

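Emit:
drive_tool(slide=[[-0.0004,0.0001,-0.001],[-0.0003,0.0001,-0.001],[-0.0003,0,-0.001],[-0.0003,0,-0.001],[0,0,0],[0,0,0],[0,0,0],[0,0,0],[0,0,0],[0,0,0]], turn=[[-0.08,-0.49,0],[-0.08,-0.49,0],[-0.08,-0.48,0],[-0.08,-0.47,0],[0,0,0],[0,0,0],[0,0,0],[0,0,0],[0,0,0],[0,0,0]], claw=[-0.8,-0.8,-0.8,-0.8,-0.8,-0.8,-0.8,-0.8,-0.8,-0.8])

```text
clock: 25.8
ee_pos: [648.4, 178.8, 84.9]
orientation: [-173.2, -0.1, 80.4]
force: [5.5, 4.8, -8.8]
finger_gap: 16.2
```

Emit:
drive_tool(slide=[[-0.0003,0,-0.001],[-0.0003,0,-0.001],[-0.0003,0,-0.001],[0,0,0],[0,0,0],[0,0,0],[0,0,0],[0,0,0],[0,0,0],[0,0,0]], turn=[[-0.08,-0.47,0],[-0.08,-0.46,0],[-0.08,-0.45,0],[0,0,0],[0,0,0],[0,0,0],[0,0,0],[0,0,0],[0,0,0],[0,0,0]], claw=[-0.8,-0.8,-0.8,-0.8,-0.8,-0.8,-0.8,-0.8,-0.8,-0.8])

```text
clock: 27.05
ee_pos: [647.6, 178.9, 82.0]
orientation: [-174.6, -0.1, 80.4]
force: [6.9, 5.0, -9.1]
finger_gap: 15.7
```

```bash
python3 - <<'E'
from h import *
s2,_=snap('scene','s8.png'); print(s2['ee_pos'],s2['force'],s2['moment'])
a=cv2.imread('pics/s8.png')[225:275,305:365]; cv2.imwrite('pics/s8f.png',np.clip(cv2.resize(a,None,fx=12,fy=12,interpolation=cv2.INTER_CUBIC)*1.5,0,255).astype('uint8'))
E
```

```text
[647.63783059 178.93150685  82.00692599] [ 6.89986666  4.99407912 -9.11438406] [ 0.8468522  -0.72827663 -0.11191433]
```

View pics/s8f.png

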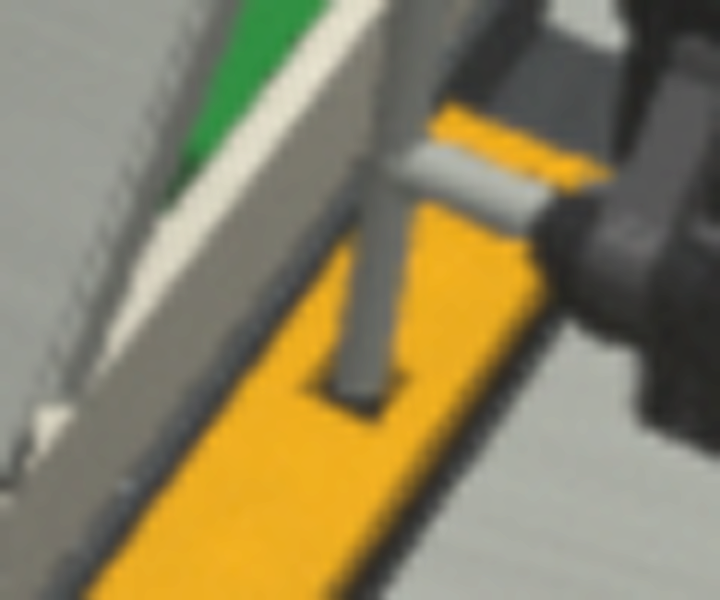

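Emit:
drive_tool(slide=[[-0.0003,0,-0.001],[-0.0003,0,-0.001],[-0.0003,0,-0.001],[0,0,0],[0,0,0],[0,0,0],[0,0,0],[0,0,0],[0,0,0],[0,0,0]], turn=[[-0.08,-0.45,0],[-0.08,-0.44,0],[-0.07,-0.43,0],[0,0,0],[0,0,0],[0,0,0],[0,0,0],[0,0,0],[0,0,0],[0,0,0]], claw=[-0.8,-0.8,-0.8,-0.8,-0.8,-0.8,-0.8,-0.8,-0.8,-0.8])

```text
clock: 28.35
ee_pos: [646.8, 179.1, 79.1]
orientation: [-176.0, -0.1, 80.4]
force: [6.2, 6.2, -8.3]
finger_gap: 16.2
```

Emit:
drive_tool(slide=[[-0.0003,0,-0.001],[0,0,0],[-0.0003,0,-0.001],[0,0,0],[0,0,0],[0,0,0],[0,0,0],[0,0,0],[0,0,0],[0,0,0]], turn=[[-0.07,-0.43,0],[0,0,0],[-0.07,-0.42,0],[0,0,0],[0,0,0],[0,0,0],[0,0,0],[0,0,0],[0,0,0],[0,0,0]], claw=[-0.8,-0.8,-0.8,-0.8,-0.8,-0.8,-0.8,-0.8,-0.8,-0.8])

```text
clock: 29.6
ee_pos: [646.3, 179.2, 77.1]
orientation: [-176.8, -0.1, 80.4]
force: [7.8, 7.0, -8.9]
finger_gap: 15.9
```

Emit:
drive_tool(slide=[[-0.0002,0,-0.0005],[0,0,0],[-0.0001,0,-0.0005],[0,0,0],[0,0,0],[0,0,0],[0,0,0],[0,0,0],[0,0,0],[0,0,0]], turn=[[-0.04,-0.21,0],[0,0,0],[-0.04,-0.21,0],[0,0,0],[0,0,0],[0,0,0],[0,0,0],[0,0,0],[0,0,0],[0,0,0]], claw=[-0.8,-0.8,-0.8,-0.8,-0.8,-0.8,-0.8,-0.8,-0.8,-0.8])

```text
clock: 30.85
ee_pos: [646.1, 179.2, 76.2]
orientation: [-177.3, -0.1, 80.4]
force: [8.3, 6.5, -8.3]
finger_gap: 16.0
```

```bash
python3 - <<'E'
from h import *
s2,_=snap('scene','s9.png'); print(s2['ee_pos'],s2['force'],s2['moment'])
a=cv2.imread('pics/s9.png')
cv2.imwrite('pics/s9f.png',np.clip(cv2.resize(a[225:275,305:365],None,fx=12,fy=12,interpolation=cv2.INTER_CUBIC)*1.5,0,255).astype('uint8'))
cv2.imwrite('pics/s9z.png',np.clip(cv2.resize(a[90:300,180:380],None,fx=3.5,fy=2.8,interpolation=cv2.INTER_CUBIC)*1.8,0,255).astype('uint8'))
for th in [.65,.7,.75,.8,.85]:
    print(th,np.round([proj('scene',W(-238*np.cos(th),238*np.sin(th),y)) for y in (-70,70)],1).tolist())
E
```

```text
[646.12867406 179.18000671  76.18020518] [ 8.297734    6.50075018 -8.25485891] [ 1.0804767  -0.82028078 -0.12636071]
0.65 [[267.2, 113.2], [330.2, 133.7]]
0.7 [[265.2, 110.6], [328.8, 131.2]]
0.75 [[263.0, 108.3], [327.3, 129.0]]
0.8 [[260.6, 106.2], [325.6, 127.0]]
0.85 [[258.0, 104.3], [323.7, 125.3]]
```

View pics/s9f.png

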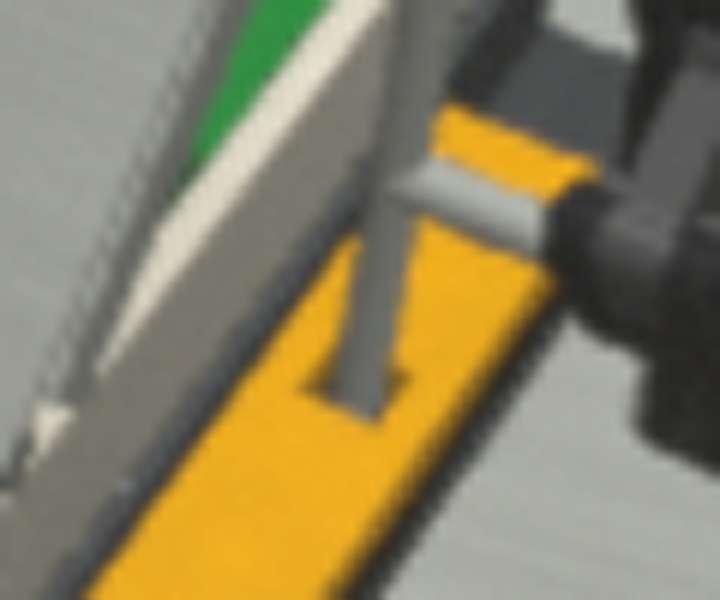

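View pics/s9z.png

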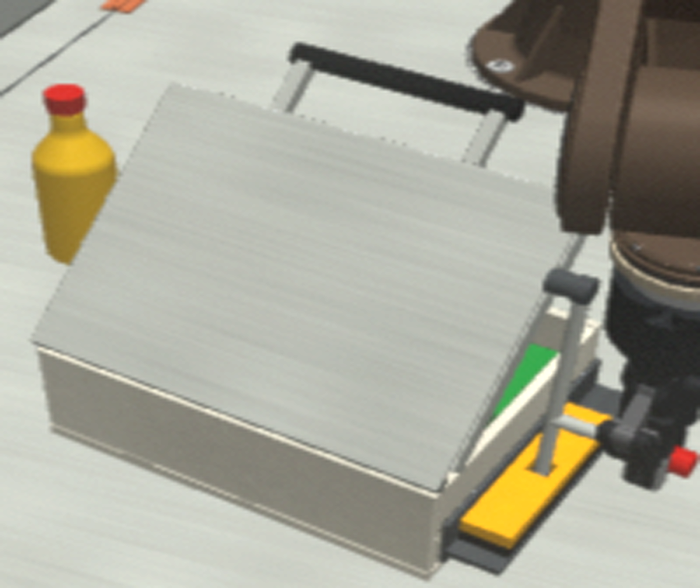

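Emit:
drive_tool(slide=[[-0.0002,0,-0.0005],[0,0,0],[-0.0001,0,-0.0005],[0,0,0],[0,0,0],[0,0,0],[0,0,0],[0,0,0],[0,0,0],[0,0,0]], turn=[[-0.04,-0.2,0],[0,0,0],[-0.04,-0.2,0],[0,0,0],[0,0,0],[0,0,0],[0,0,0],[0,0,0],[0,0,0],[0,0,0]], claw=[-0.8,-0.8,-0.8,-0.8,-0.8,-0.8,-0.8,-0.8,-0.8,-0.8])

```text
clock: 32.15
ee_pos: [645.9, 179.2, 75.3]
orientation: [-177.7, -0.1, 80.4]
force: [6.9, 6.5, -6.2]
finger_gap: 16.7
```

Emit:
drive_tool(slide=[[-0.0001,0,-0.0005],[0,0,0],[0,0,0],[0,0,0],[0,0,0],[0,0,0],[0,0,0],[0,0,0],[0,0,0],[0,0,0]], turn=[[-0.04,-0.2,0],[0,0,0],[0,0,0],[0,0,0],[0,0,0],[0,0,0],[0,0,0],[0,0,0],[0,0,0],[0,0,0]], claw=[-0.8,-0.8,-0.8,-0.8,-0.8,-0.8,-0.8,-0.8,-0.8,-0.8])

```text
clock: 33.4
ee_pos: [645.9, 179.2, 75.2]
orientation: [-177.9, -0.1, 80.4]
force: [7.0, 6.8, -4.4]
finger_gap: 16.3
```

Emit:
drive_tool(slide=[[0,0,0],[0,0,0],[0,0,0],[0,0,0],[0,0,0],[0,0,0],[0,0,0],[0,0,0],[0,0,0],[0,0,0]], turn=[[0,0,0],[0,0,0],[0,0,0],[0,0,0],[0,0,0],[0,0,0],[0,0,0],[0,0,0],[0,0,0],[0,0,0]], claw=[-0.6,-0.55,-0.5,-0.4,-0.3,-0.2,-0.1,0,0,0])

```text
clock: 34.65
ee_pos: [645.1, 178.4, 74.5]
orientation: [-177.8, 0.0, 80.5]
force: [-0.1, 0.1, 0.0]
finger_gap: 42.6
```

```bash
python3 - <<'E'
from h import *
s2,_=snap('wrist','w10.png'); s2,_=snap('scene','s10.png');print(s2['ee_pos'],s2['force'],s2['finger_gap'])
a=cv2.imread('pics/s10.png')
cv2.imwrite('pics/s10z.png',np.clip(cv2.resize(a[90:300,180:380],None,fx=3.5,fy=2.8,interpolation=cv2.INTER_CUBIC)*1.8,0,255).astype('uint8'))
E
```

```text
[645.08802377 178.43881775  74.54349411] [ 0.73708587 -0.54130979 -0.5549003 ] 42.74612087418737
```

View pics/s10z.png

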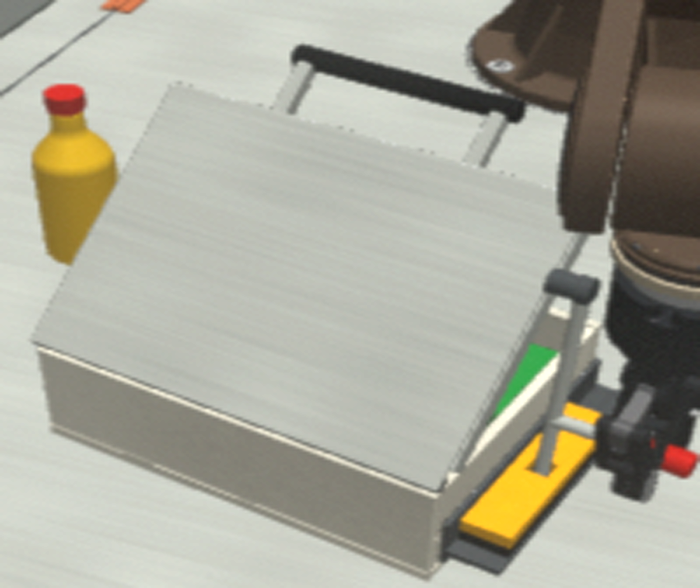

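View pics/w10.png

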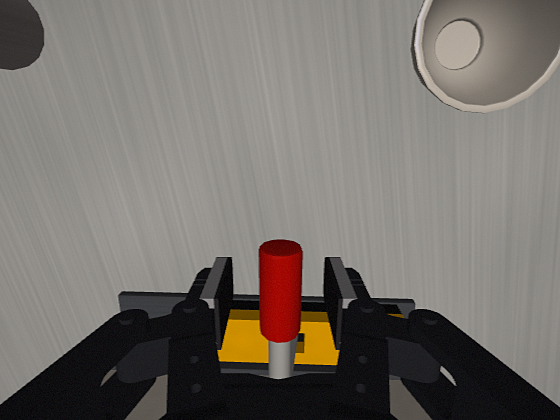

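Emit:
drive_tool(slide=[[0,0.0,0.003],[0,0.0005,0.005],[0,0.001,0.01],[0,0.001,0.015],[0,0.002,0.02],[0,0.002,0.02],[0,0.002,0.02],[0,0.002,0.02],[0,0,0.02],[0,0,0.02]], turn=[[0,0,0],[0,0,0],[0,0,0],[0,0,0],[0,0,0],[0,0,0],[0,0,0],[0,0,0],[0,0,0],[0,0,0]], claw=[0,0,0,0,0,0,0,0,0,0])

```text
clock: 36.0
ee_pos: [645.0, 189.1, 229.4]
orientation: [-177.9, -0.0, 80.5]
force: [0.4, 0.3, 0.2]
finger_gap: 42.7
```

Emit:
drive_tool(slide=[[0,0.01,0.02],[0,0.01,0.02],[0,0.01,0.02],[-0.01,0.01,0.02],[-0.01,0.01,0.01],[-0.01,0.01,0],[-0.01,0.01,0],[0,0,0],[0,0,0],[0,0,0]], turn=[[0,0,0],[0,0,0],[0,0,0],[0,0,0],[0,0,0],[0,0,0],[0,0,0],[0,0,0],[0,0,0],[0,0,0]], claw=[0,0,0,0,0,0,0,0,0,0])

```text
clock: 37.25
ee_pos: [605.4, 258.6, 317.2]
orientation: [-177.8, 0.0, 80.4]
force: [0.1, 0.0, 0.3]
finger_gap: 42.3
```

```bash
python3 - <<'E'
from h import *
s2,_=snap('wrist','w11.png'); s2,_=snap('top','t11.png'); s2,_=snap('scene','s11.png');print(s2['ee_pos'],s2['force'],s2['finger_gap'])
a=cv2.imread('pics/s11.png'); b=cv2.imread('pics/s10.png')
cv2.imwrite('pics/s11z.png',np.clip(cv2.resize(a[90:300,180:380],None,fx=3.5,fy=2.8,interpolation=cv2.INTER_CUBIC)*1.8,0,255).astype('uint8'))
cv2.imwrite('pics/s11f.png',np.clip(cv2.resize(a[225:275,305:365],None,fx=12,fy=12,interpolation=cv2.INTER_CUBIC)*1.5,0,255).astype('uint8'))
d=np.abs(a[90:200,190:300].astype(int)-b[90:200,190:300]).max(); print('lid change',d)
E
```

```text
[605.33542095 258.62542076 317.29102979] [ 0.29925073 -0.14695738 -0.41978879] 42.408812665701575
lid change 11
```

View pics/s11z.png

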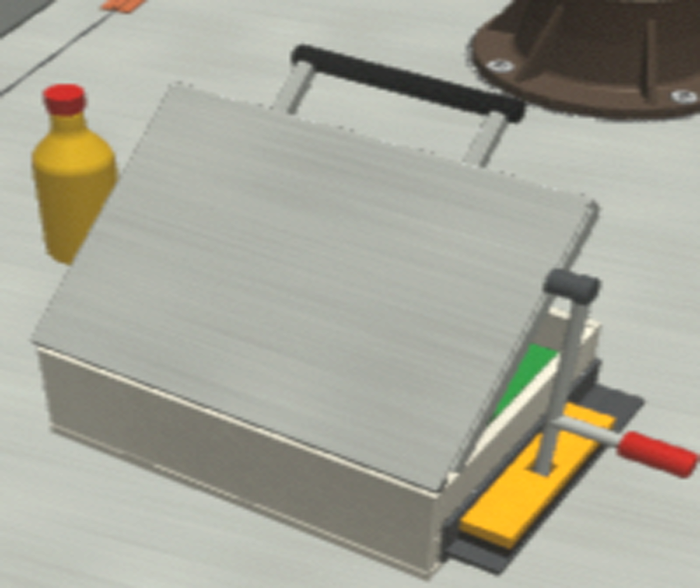

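View pics/s11f.png

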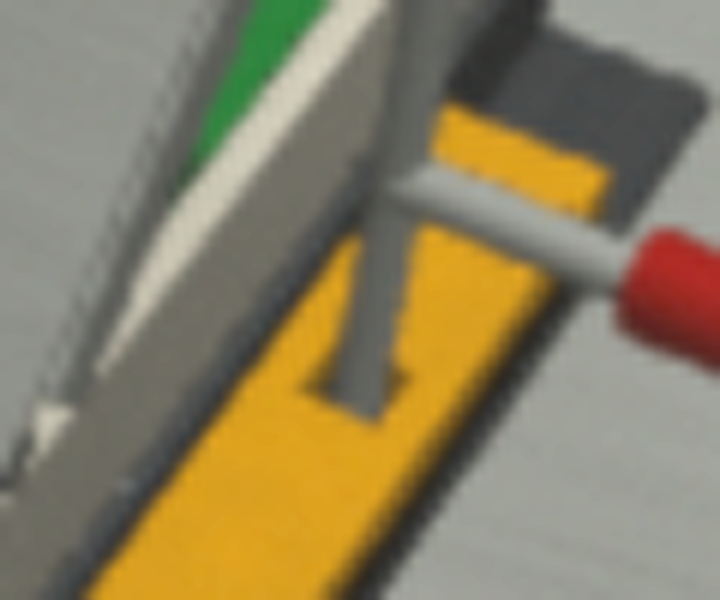

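View pics/t11.png

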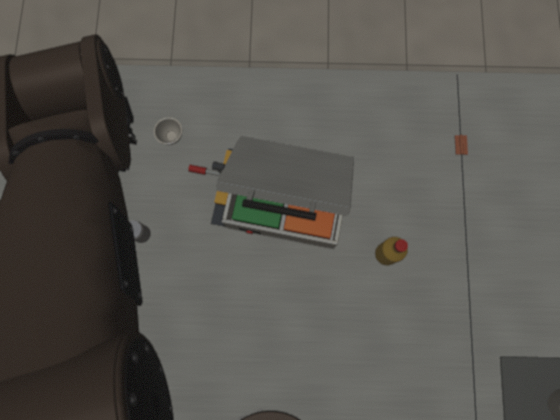

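```bash
python3 - <<'E'
from h import *
a=cv2.imread('pics/s11.png').max(2)[95:130,255:335]; m=(a<40).astype('uint8')
n,l,st,ce=cv2.connectedComponentsWithStats(m); i=1+st[1:,4].argmax(); print('handle centre',ce[i]+[255,95],st[i])
for th in [.70,.72,.74,.76,.78,.8]: print(th,np.round(proj('scene',W(-238*np.cos(th),238*np.sin(th),0)),1), 'grip',np.round(proj('scene',W(*fk(th,ik((-81.2,-57))[1]-th)[1],210)),1))
for z in (-57,-54,-50): t,s=ik((-81.2,z)); print(z,'grip',np.round(proj('scene',W(*fk(t,s-t)[1],210)),1),'theta',t)
im=cv2.cvtColor(cv2.imread('pics/s11.png'),cv2.COLOR_BGR2HSV); r=(((im[...,0]<8)|(im[...,0]>172))&(im[...,1]>150)&(im[...,2]>60)).astype('uint8'); r[:200]=0
n,l,st,ce=cv2.connectedComponentsWithStats(r); print(ce[1:],st[1:])
E
```

```text
handle centre [299.80769231 119.29230769] [  9  12  71  23 520]
0.7 [296.  120.6] grip [367.4 251.8]
0.72 [295.3 119.7] grip [367.1 251.7]
0.74 [294.5 118.7] grip [366.9 251.6]
0.76 [293.7 117.9] grip [366.6 251.5]
0.78 [292.9 117. ] grip [366.3 251.5]
0.8 [292.  116.2] grip [366.  251.5]
-57 grip [366.8 251.6] theta 0.7413371037738453
-54 grip [366.8 250.8] theta 0.7758228936639259
-50 grip [366.8 249.8] theta 0.8227546021571711
[[367.58285714 251.59428571]] [[357 245  22  15 175]]
```

```bash
python3 - <<'E'
from workcell import robot
print(robot.hand_in())
E
```

```text
the job is handed in; nothing more can be done
None
```

The lid is propped open on the rod, and the job is handed in at about 37 s on the robot's clock. No verdict came back.

**What I did:**
- I lifted the lid by its handle to about 1.37 rad, and it stayed up by itself when I let go.
- I measured the hole as about 19 mm to the far side of ledge_mid. The overhead and wrist cameras agreed to about 1 mm.
- I took the red grip and lowered lid and rod together until the foot was over the hole. I then let it down in 1 mm steps, and 0.5 mm near the bottom, until it met the bottom with only a few newtons.
- I released the grip and backed the gripper away.

**Last checks:**
- **Foot:** the grip's place in the final image matches a foot about 10 mm below the plate's top, to about a pixel.
- **Lid:** it stands at about 0.73–0.74 rad and did not visibly change between the release and the last image.
- **Robot:** the force on the tool is close to zero, and the gripper is well clear.
- **Bottle, shaker and ramekin:** all three look unmoved in the last overhead view, though the arm partly hides the shaker there.
- **Not measured:** I could not measure the force on the keeper. I only estimated about 2 N from the lid's weight and the hinge friction.

**What disagreed:**
- During the lift, the wrist force rose to about 41 N along the handle because the bar had shifted about 4 mm in the grip. I backed off by that much and the force went away.
- The rod's grip did not turn in the fingers as planned, so the lid came forward early, to about 1.2 rad, with about 29 N on the wrist. I then turned the tool along with the rod, and the force fell to about 10 N.
- In the last image the handle lay about 5 pixels sideways from where the model puts it, although its height agreed. I put this down to dark robot-base pixels in the colour mask and did not look further.

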